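# Restock the two-tier desk organiser

### The arm

A 6-joint arm with a two-finger parallel gripper is mounted at the origin on a cart in front of the work surface, level with it; the furniture and walls round the work are solid. World frame = base frame: x ahead of the robot, y to its left, z up, the work surface at z = 0. Lengths are in m, angles in degrees, forces in N, time in s.
With the tool pointing down it reaches from about 0.375 to 0.9 m from the base axis. Payload 3.1 kg.
Tool frame: the origin (TCP) lies at the very end of the fingers, on their centre line; the grasp point (between the pads) lies bot.grip_point_offset behind it (bot.grip_point_offset is the distance from the TCP to the grasp point, in m); z points along the fingers, y is the line along which they close (so a half turn about z gives the same grasp; the last joint's range is limited). The gripper opens to 87 mm and grips with 3 to 60 N. Pads are 19 mm wide; open, the fingers measure 117 mm over their backs; the gripper's body (75 mm by 190 mm) begins 51 mm behind the grasp point.
Start: joints at [-78.18, 30.224, 82.088, -0, 67.689, -10.227], TCP at [0.235, -0.579, 0.223] pointing down, gripper open.
Joint ranges: [-176.69, 176.69], [-43.24, 126.21], [12.49, 139.97], [-82, 262], [0, 151.66], [-163.58, 163.58]. Speed limits (degrees/s): [159.86, 159.86, 180, 180, 180, 180].

### API

Orientations are given as a 3x3 rotation matrix whose columns are the frame's x, y, z axes.
In Python, from rig import bot, viewer, ticket gives the robot as it stands.
- The arm moves only by the tool servo_tool, never from a script. Its argument "targets" is a list of rows, each an object with "offset": the shift along the tool's x, y, z in m, a list of three; "dr": the turn, a rotation vector about the tool's x, y, z in degrees, a list of three. In form: [{"offset": [x, y, z], "dr": [ax, ay, az]}, ...]. A call has 1 to 20 rows; each row is the pose to reach, as a shift and turn from the pose commanded when the call began, along the tool's axes at that moment; what a row does not reach only later rows make up. A row lasts 1/12 s, in which the tool goes at most 41.7 mm and 7.16 degrees, less where a joint would pass 70% of its speed; a pose out of reach is approached as far as the arm can. A call with a gripper value outside its range is refused whole. "gripper" is the gripper command: -1 is fully open, 1 is shut, values between are in proportion, set as the call begins (left out, the last holds). The fingers move at their own pace and stop on an object; the grip force is fixed at half the most. Time passes only in rows, so rows that repeat a pose let the fingers close. It gives the time, the measured TCP pose, the force, the opening and the grip force at its end, in the units of the state.
- bot.read_state(): the state, without advancing time (a new reading comes with each control period).
- viewer.capture(name): name is "side" or "top" or "wrist"; returns a dict with "color" (480x640x3 uint8, red, green, blue), "camera_matrix" (3x3 intrinsics, pixels), "R" (3x3) and "t" (3): a world point X has camera coordinates R X + t. Camera axes: x right, y down, z forward; pixel columns grow to the right and rows downward; lengths in m; the calibration is good to about 2 mm. A picture is of the moment at which its call begins. There is no depth.
- ticket.hand_in(): hands the job in; it is judged then, once.
The state is a dict: "time_s": time; "joint_positions": joint angles; "qvel": joint speeds; "tau": joint torques, N m; "position": TCP position; "tcp_rot": TCP orientation; "force": force on the tool from outside, world axes, zero at the start; "moment": the same for the moment, N m; "opening": opening from 0.0 (shut) to 1.0 (fully open); "grasp_force": force on a finger pad.
Only numpy, scipy, OpenCV 4.12 (cv2) and the standard library are available. Lean on these libraries where they do the work, as an engineer would, in place of code of your own. Each camera call takes 0.05 s, during which the arm holds its last target. There are 200 camera calls.

### The job

Restock the two-tier desk organiser: lift its hinged divider flap right up, lay every refill (the cartons of staples and the eraser) flat on the bottom of the lower tier, each in a well of its own, and close the flap fully. Then lay all the white sign plates flat in one pile on the closed flap, in the corner made by the two raised ledges with their long sides along the back ledge, and tap the pile square until every plate is flush against both ledges. Do not disturb the other things on the desk.

Things in the scene. Friction and masses are not known exactly. Their poses are not given: they have to be found in the camera images.
- organiser: black desk organiser that stands fast on the desk, outside 140 (its x) x 296 (its y) x 48 mm high without its flap; origin at the centre of its underside, its +x points away from the robot, to the hinge side. Walls 5 mm; the lower tier inside is 130 mm along x, 43 mm deep above a floor at z = 5 mm, and divided along y by two 4 mm partitions (tops at z = 40 mm) into three wells 92 to 93 mm long in y
- well_1 (a point): centre of the floor of the right-hand well (at organiser x 0, y -96.5, z 5 mm); axes as the organiser
- well_2 (a point): centre of the floor of the middle well (organiser x 0, y 0, z 5 mm)
- well_3 (a point): centre of the floor of the left-hand well (organiser x 0, y +96.5, z 5 mm)
- divider (a joint): angle of the grey divider flap: 0 is shut (it lies on the rim and covers all three wells), 1.85 rad is fully open (leaning back past upright); it starts at most slightly ajar. The friction hinge holds the flap wherever it is left; about 2.5 to 4 N upward at the tab moves it. The flap is 140 (x) x 296 (y) x 5 mm
- flap_hinge (a point): middle of the hinge axis (along the organiser's y), on the far edge of the flap, level with the flap's underside: organiser x +70, y 0, z 48 mm; axes turn with the flap
- flap_grip (a point): centre of the round cross-bar of the dark lifting tab on top of the flap near its front edge: a bar of 14 mm diameter and 26 mm length along y with rounded ends, on a 10 x 12 mm stem, so it can be pinched by its two ends and will pivot between the fingers as the flap swings. With the flap shut it lies 130 mm in front of the hinge axis and 35 mm above the flap's underside (30 mm above its top face)
- ledge_corner (a point): inner corner, on the flap's top face, where the back ledge (runs along y for the left half of the flap, just before the hinge) meets the left ledge (runs along x); both ledges are 5 mm thick and stand 21 mm above the flap. Axes as the organiser when the flap is shut: a plate flush in the corner has its centre at x -28, y -55 mm from this point
- plate_1_mid (a point): white laminate sign plate with a small screw hole at each end, 56 (its x) x 110 (its y) x 6 mm (z), 55 g; the point is its centre, half-way up, with the plate's own axes. All such plates are alike; one of the three may be absent (None)
- plate_2_mid (a point): white laminate sign plate with a small screw hole at each end, 56 (its x) x 110 (its y) x 6 mm (z), 55 g; the point is its centre, half-way up, with the plate's own axes. All such plates are alike; one of the three may be absent (None)
- plate_3_mid (a point): white laminate sign plate with a small screw hole at each end, 56 (its x) x 110 (its y) x 6 mm (z), 55 g; the point is its centre, half-way up, with the plate's own axes. All such plates are alike; one of the three may be absent (None)
- staples_1_mid (a point): carton of staples with a white lid and black base, 46 (its x) x 76 (its y) x 36 mm high, about 0.12 kg; the point is its centre, half-way up. May be absent (None)
- staples_2_mid (a point): carton of staples with a white lid and black base, 46 (its x) x 76 (its y) x 36 mm high, about 0.12 kg; the point is its centre, half-way up. May be absent (None)
- eraser_mid (a point): white eraser in a card sleeve, 56 (its x) x 25 (its y) x 13 mm high, about 22 g; the point is its centre, half-way up. May be absent (None)
- pen: ballpoint pen lying on the desk, a bystander, 145 mm long; origin at the middle of its underside
- highlighter: highlighter pen lying on the desk, a bystander, 109 mm long; origin at the middle of its underside
- tape_roll: roll of tape lying flat, a bystander, 96 mm across and 48 mm high; origin at the centre of its underside
Mind the look-alikes: they are no part of the job. What is shaped like the part that bears plate_2_mid but purple is not meant.

How it is judged (in metres and radians):
On the way, in this order (a step that is already met when the one before it is completed fails the run):
1. the divider flap is lifted right up (value of joint divider above 1.45 rad), for 0.2 s.
2. every refill lies flat on the floor of the lower tier, each in a well of its own (x of staples_1_mid in the frame of organiser between -0.065 and 0.065 m and z of each of staples_1_mid, staples_2_mid, eraser_mid in the frame of organiser below 0.029 m and angle between each of staples_1_mid, staples_2_mid, eraser_mid's own z axis and vertical below 0.2 rad and x of staples_2_mid in the frame of organiser between -0.065 and 0.065 m and x of eraser_mid in the frame of organiser between -0.065 and 0.065 m and ((y of staples_1_mid in the frame of well_1 between -0.045 and 0.045 m and y of staples_2_mid in the frame of well_2 between -0.045 and 0.045 m and y of eraser_mid in the frame of well_3 between -0.045 and 0.045 m) or (y of staples_1_mid in the frame of well_1 between -0.045 and 0.045 m and y of staples_2_mid in the frame of well_3 between -0.045 and 0.045 m and y of eraser_mid in the frame of well_2 between -0.045 and 0.045 m) or (y of staples_1_mid in the frame of well_2 between -0.045 and 0.045 m and y of staples_2_mid in the frame of well_1 between -0.045 and 0.045 m and y of eraser_mid in the frame of well_3 between -0.045 and 0.045 m) or (y of staples_1_mid in the frame of well_2 between -0.045 and 0.045 m and y of staples_2_mid in the frame of well_3 between -0.045 and 0.045 m and y of eraser_mid in the frame of well_1 between -0.045 and 0.045 m) or (y of staples_1_mid in the frame of well_3 between -0.045 and 0.045 m and y of staples_2_mid in the frame of well_1 between -0.045 and 0.045 m and y of eraser_mid in the frame of well_2 between -0.045 and 0.045 m) or (y of staples_1_mid in the frame of well_3 between -0.045 and 0.045 m and y of staples_2_mid in the frame of well_2 between -0.045 and 0.045 m and y of eraser_mid in the frame of well_1 between -0.045 and 0.045 m))), for 0.2 s.
3. the flap is closed again over the refills (all of step 2 and value of joint divider below 0.03 rad), for 0.2 s.
At the end, for the whole second after the job is handed in: The flap is shut (under 0.03 rad), every refill lies flat on the floor of the lower tier in a well of its own, and every sign plate lies flat at rest in one pile on the flap, with its edges within 3 mm of both ledges and its long side within 0.05 rad of the back ledge (all of step 3 and x of plate_1_mid in the frame of ledge_corner between -0.0315 and -0.025 m and y of plate_1_mid in the frame of ledge_corner between -0.0585 and -0.052 m and z of plate_1_mid in the frame of ledge_corner between 0.001 and 0.018 m and angle between each of plate_1_mid, plate_2_mid, plate_3_mid's own z axis and vertical below 0.06 rad and angle between the y axis of each of plate_1_mid, plate_2_mid, plate_3_mid and the y axis of ledge_corner, either way round below 0.05 rad and x of plate_2_mid in the frame of ledge_corner between -0.0315 and -0.025 m and y of plate_2_mid in the frame of ledge_corner between -0.0585 and -0.052 m and z of plate_2_mid in the frame of ledge_corner between 0.001 and 0.018 m and x of plate_3_mid in the frame of ledge_corner between -0.0315 and -0.025 m and y of plate_3_mid in the frame of ledge_corner between -0.0585 and -0.052 m and z of plate_3_mid in the frame of ledge_corner between 0.001 and 0.018 m); the robot touches nothing.
It fails at once if the pen is pushed more than 4 cm aside (distance of pen from where it was at the start of the episode above 0.04 m).
It fails at once if the highlighter is pushed more than 4 cm aside (distance of highlighter from where it was at the start of the episode above 0.04 m).
It fails at once if the tape roll is pushed more than 4 cm aside (distance of tape_roll from where it was at the start of the episode above 0.04 m).
Of staples_1, staples_2, eraser only 2 to 3 are there at a start; the rules pass over those that are not, and their reading is None.
Of plate_1, plate_2, plate_3 only 2 to 3 are there at a start; the rules pass over those that are not, and their reading is None.
At some moment in a run one of plate_1, plate_2, plate_3, staples_1, staples_2, eraser may be knocked a few centimetres aside while the robot is not near it.
It also fails if it takes over 210 s, if anything falls off the work surface, if the arm or the gripper's body presses on something with over 40 N, if the wrist force passes 120 N, or if a joint passes its speed limit or range.

## Working session

There is one attempt and no reset: what is moved stays moved. The work goes in short steps, Python scripts to look and compute and a tool call to move; the robot and the scene stay as the last step left them, time stands still between calls to the robot, and variables do not carry over. Pictures are saved under pics/ and viewed, at most 14 in all, crops included, and the job is handed in when it is done.

Besides the shell and the picture viewer there is one more tool, called after "Request:" by a JSON object that holds its "op" and its "data", one argument or row to a line. servo_tool: Moves the arm, as the interface text tells. Its arguments: {"type":"object","properties":{"targets":{"type":"array"},"gripper":{"type":"number"}},"required":["targets"]}

```bash
mkdir -p pics; ls
python3 - <<'E'
from rig import bot, viewer, ticket
import cv2
for n in ("top","side"):
    c=viewer.capture(n); cv2.imwrite(f"pics/{n}0.png",c["color"][:,:,::-1]); print(n,c["camera_matrix"].tolist(),c["R"].round(3).tolist(),c["t"].round(3).tolist())
print(bot.grip_point_offset, bot.read_state())
E
```

```text
pics
top [[498.5761895479805, 0.0, 313.8291583994272], [0.0, 498.5761895479805, 237.31464159919935], [0.0, 0.0, 1.0]] [[-0.357, -0.934, 0.008], [-0.834, 0.314, -0.454], [0.421, -0.168, -0.891]] [0.26, 0.473, 1.279]
side [[532.3583076372337, 0.0, 319.653152568026], [0.0, 532.3583076372337, 240.78115637230096], [0.0, 0.0, 1.0]] [[-0.975, -0.223, -0.009], [-0.122, 0.569, -0.814], [0.187, -0.792, -0.581]] [0.561, 0.114, 1.281]
0.0187 {'time_s': 0.1, 'joint_positions': array([-7.81799092e+01,  3.02727321e+01,  8.21480861e+01,  1.36111467e-05,
        6.76868494e+01, -1.02277225e+01]), 'qvel': array([ 0.02924994, -0.0963738 , -0.17465413, -0.05825792, -0.14296541,
        0.07738745]), 'tau': array([-3.13159717e-04, -4.40984416e+01, -1.77151269e+01,  6.33742078e-02,
        5.34102169e-02, -4.53108680e-05]), 'position': array([ 0.23450343, -0.57865302,  0.22168451]), 'tcp_rot': array([[ 9.26871021e-01,  3.75379758e-01, -3.84709062e-04],
       [ 3.75379807e-01, -9.26869256e-01,  1.83935092e-03],
       [ 3.33880102e-04, -1.84925308e-03, -9.99998234e-01]]), 'force': array([-0.84475608, -0.24898404, -0.12533193]), 'moment': array([-0.00164768,  0.03678904,  0.00609712]), 'grasp_force': 0.0, 'opening': 0.9982144202444261}
```

View pics/top0.png

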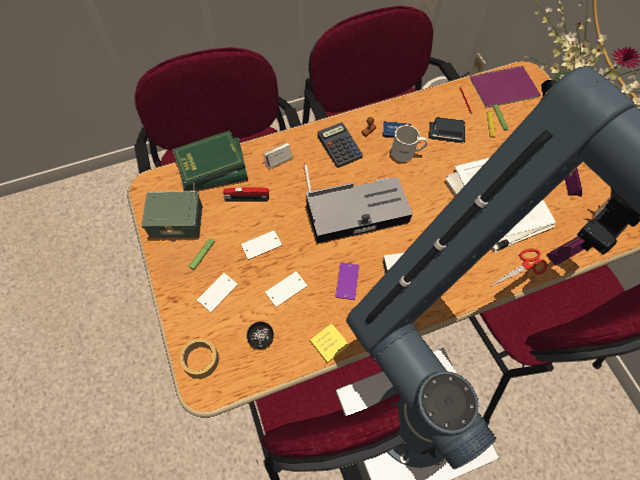

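View pics/side0.png

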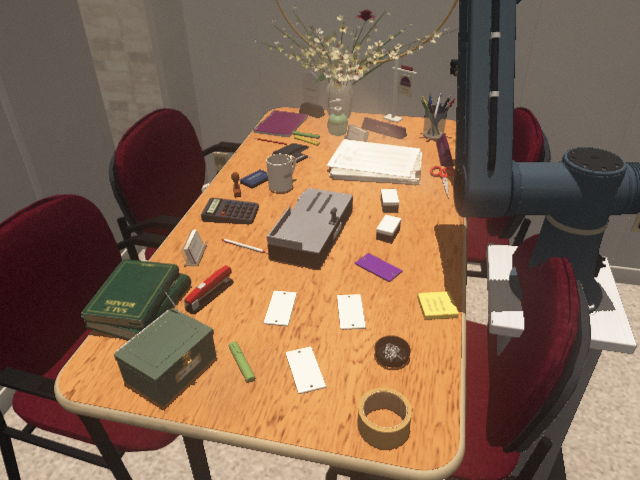

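```bash
cat > h.py <<'E'
import numpy as np, cv2
from rig import bot, viewer, ticket
def cap(n):
    return viewer.capture(n)
def plane(c,uv,z):
    uv=np.atleast_2d(np.array(uv,float)); d=np.c_[(uv-c["camera_matrix"][:2,2])/c["camera_matrix"][0,0],np.ones(len(uv))]@c["R"]
    o=-c["R"].T@c["t"]; return o+d*((z-o[2])/d[:,2])[:,None]
def proj(c,X):
    p=(np.atleast_2d(X)@c["R"].T+c["t"])@c["camera_matrix"].T; return p[:,:2]/p[:,2:]
def tri(cs,uvs):
    A=[];b=[]
    for c,uv in zip(cs,uvs):
        d=c["R"].T@np.r_[(np.array(uv,float)-c["camera_matrix"][:2,2])/c["camera_matrix"][0,0],1]; d/=np.linalg.norm(d)
        P=np.eye(3)-np.outer(d,d); A.append(P); b.append(P@(-c["R"].T@c["t"]))
    return np.linalg.lstsq(np.vstack(A),np.hstack(b),rcond=None)[0]
def crop(c,x,y,w,h,s,fn):
    cv2.imwrite("pics/"+fn,cv2.resize(c["color"][y:y+h,x:x+w,::-1],None,fx=s,fy=s,interpolation=cv2.INTER_CUBIC))
def tool(dx):  # world shift -> tool axes shift at present
    return bot.read_state()["tcp_rot"].T@np.array(dx)
E
python3 - <<'E'
from h import *
t=cap("top"); s=cap("side")
a=t["color"][145:275,280:440,::-1]; b=s["color"][170:300,250:410,::-1]
f=lambda i:cv2.resize(i,None,fx=4.6,fy=4.6,interpolation=cv2.INTER_CUBIC)
cv2.imwrite("pics/z.png",cv2.resize(np.vstack([f(a),f(b)]),None,fx=.5,fy=.5)) 
cv2.imwrite("pics/zs.png",f(b)); cv2.imwrite("pics/zt.png",f(a))
for n,uvs in (("plates",[(262,245),(217,292),(287,290)]),("org",[(360,210)]),("carton",[(395,263)]),("purple",[(348,281)]),("highl",[(202,254)]),("tape",[(200,358)])):
    print(n,plane(t,uvs,0.005).round(3).tolist())
print(plane(s,[(280,308),(351,312),(305,370),(390,198),(388,228)],.01).round(3).tolist())
# plate outlines
for nm,c in(("t",t),("s",s)):
    m=(c["color"].min(2)>175).astype(np.uint8)
    for k in cv2.findContours(m,0,2)[0]:
        if cv2.contourArea(k)>120:
            r=cv2.minAreaRect(k)
            if r[0][1]>160: print(nm,np.round(r[0]),np.round(r[1]), cv2.contourArea(k),"->",plane(c,[r[0]],.006).round(4)[0], )
E
```

```text
plates [[0.616, 0.21, 0.005], [0.519, 0.377, 0.005], [0.453, 0.188, 0.005]]
org [[0.624, -0.114, 0.005]]
carton [[0.421, -0.139, 0.005]]
purple [[0.417, 0.013, 0.005]]
highl [[0.65, 0.386, 0.005]]
tape [[0.352, 0.472, 0.005]]
[[0.619, 0.218, 0.01], [0.458, 0.196, 0.01], [0.519, 0.382, 0.01], [0.431, -0.321, 0.01], [0.417, -0.159, 0.01]]
t [390. 466.] [26. 51.] 839.0 -> [-0.0705  0.1061  0.006 ]
t [461. 465.] [17. 75.] 648.0 -> [-0.1321 -0.0593  0.006 ]
t [351. 399.] [28. 22.] 486.5 -> [0.1104 0.132  0.006 ]
t [445. 362.] [30.  7.] 155.0 -> [ 0.1088 -0.1401  0.006 ]
t [217. 292.] [18. 40.] 662.5 -> [0.5193 0.3778 0.006 ]
t [286. 288.] [18. 39.] 636.0 -> [0.4588 0.1895 0.006 ]
t [391. 257.] [12. 23.] 123.0 -> [ 0.4416 -0.1357  0.006 ]
t [261. 244.] [16. 37.] 546.5 -> [0.6191 0.2113 0.006 ]
t [529. 230.] [26. 60.] 863.5 -> [ 0.3751 -0.572   0.006 ]
t [465. 169.] [20. 47.] 489.0 -> [ 0.6436 -0.4972  0.006 ]
s [305. 369.] [44. 28.] 1083.5 -> [0.52   0.3761 0.006 ]
s [507. 320.] [17. 32.] 457.5 -> [0.1149 0.1418 0.006 ]
s [351. 311.] [34. 24.] 744.0 -> [0.4604 0.188  0.006 ]
s [280. 307.] [24. 37.] 722.5 -> [0.6219 0.2107 0.006 ]
s [602. 308.] [92. 41.] 1702.5 -> [-0.099   0.0558  0.006 ]
s [502. 262.] [34. 28.] 738.5 -> [ 0.1157 -0.0716  0.006 ]
s [388. 223.] [15. 21.] 236.0 -> [ 0.4194 -0.19    0.006 ]
s [390. 195.] [12. 17.] 173.5 -> [ 0.435  -0.3451  0.006 ]
s [374. 160.] [93. 36.] 2721.0 -> [ 0.5138 -0.5652  0.006 ]
```

View pics/zs.png

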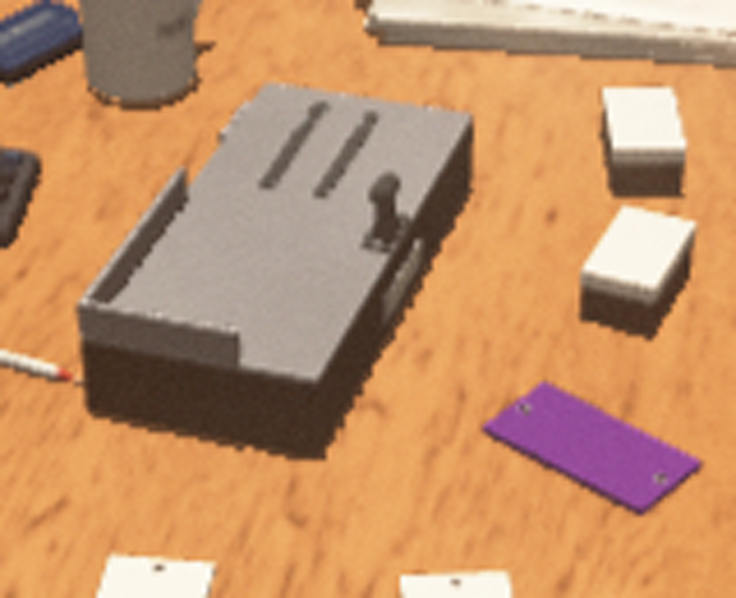

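View pics/zt.png

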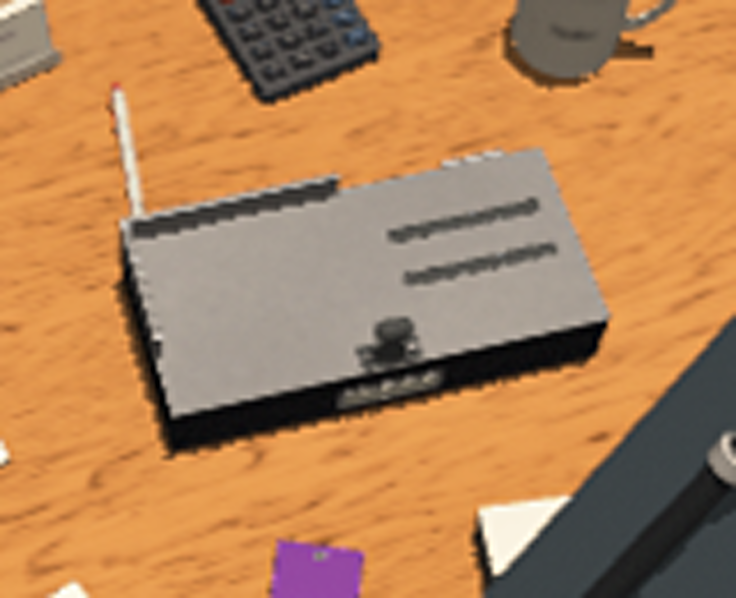

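Run:
```python
from h import *
t=cap("top"); s=cap("side")
T=lambda l:[(280+x/4.6,145+y/4.6) for x,y in l]; S=lambda l:[(250+x/4.6,170+y/4.6) for x,y in l]
a=T([(168,415),(607,318),(540,150)]); b=S([(318,380),(472,115),(262,85)])
for p,q in zip(a,b): print("corner",tri((t,s),(p,q)).round(4), plane(t,p,.053).round(4), plane(s,q,.053).round(4))
F=[tri((t,s),(p,q)) for p,q in zip(a,b)]
d=F[0]-F[1]; print("len",np.linalg.norm(d[:2]),"yaw",np.degrees(np.arctan2(-d[0],d[1])), np.linalg.norm((F[2]-F[1])[:2]))
print("grip",tri((t,s),(T([(395,328)])[0],S([(384,187)])[0])))
for q in ([(625,208),(695,237),(655,300),(582,268)],[(603,88),(673,88),(685,150),(610,150)]):
    P=plane(s,S(q),.036); print(P.round(3).tolist(),P.mean(0).round(4),np.linalg.norm(np.diff(P,axis=0),axis=1).round(3))
# plates rects on table
for nm,c in(("t",t),("s",s)):
    m=(c["color"].min(2)>175).astype(np.uint8)
    for k in cv2.findContours(m,0,2)[0]:
        P=plane(c,k[:,0,:],.006)[:,:2]*1000
        if 350<cv2.contourArea(k)<1200 and P[:,1].min()>150 and P[:,0].min()>300:
            r=cv2.minAreaRect(P.astype(np.float32)); bx=cv2.boxPoints(r); e=bx[1]-bx[0],bx[2]-bx[1]; L=max(e,key=np.linalg.norm)
            print(nm,np.round(r[0],1),np.round(r[1],1),"long dir deg",np.degrees(np.arctan2(L[1],L[0])).round(1))
```

```text
corner [0.5639 0.0551 0.0579] [[0.566  0.0542 0.053 ]] [[0.5656 0.0486 0.053 ]]
corner [ 0.5314 -0.2386  0.0553] [[ 0.5314 -0.2392  0.053 ]] [[ 0.533  -0.2432  0.053 ]]
corner [ 0.6706 -0.2567  0.049 ] [[ 0.6656 -0.2543  0.053 ]] [[ 0.6716 -0.2524  0.053 ]]
len 0.29548587355898825 yaw -6.309928371004999 0.14039786828565384
grip [ 0.55855096 -0.09637631  0.08620808]
[[0.428, -0.182, 0.036], [0.383, -0.159, 0.036], [0.399, -0.089, 0.036], [0.444, -0.113, 0.036]] [ 0.4135 -0.1357  0.036 ] [0.05  0.072 0.051]
[[0.46, -0.323, 0.036], [0.415, -0.333, 0.036], [0.399, -0.257, 0.036], [0.445, -0.247, 0.036]] [ 0.4298 -0.2901  0.036 ] [0.046 0.078 0.047]
t [519.6 377. ] [ 54.8 109.5] long dir deg -60.8
t [619.2 211.5] [ 54.3 110.7] long dir deg -85.4
s [521.8 374.4] [ 55.3 109.5] long dir deg -60.7
s [621.6 209. ] [ 55.  109.8] long dir deg -85.1
```

Request:
{"op": "servo_tool", "data": {
  "gripper": -1,
  "targets": [
    {"offset": [0.458, -0.332, 0], "dr": [0, 0, 28.3]},
    {"offset": [0.458, -0.332, 0], "dr": [0, 0, 28.3]},
    {"offset": [0.458, -0.332, 0], "dr": [0, 0, 28.3]},
    {"offset": [0.458, -0.332, 0], "dr": [0, 0, 28.3]},
    {"offset": [0.458, -0.332, 0], "dr": [0, 0, 28.3]},
    {"offset": [0.458, -0.332, 0], "dr": [0, 0, 28.3]},
    {"offset": [0.458, -0.332, 0], "dr": [0, 0, 28.3]},
    {"offset": [0.458, -0.332, 0], "dr": [0, 0, 28.3]},
    {"offset": [0.458, -0.332, 0], "dr": [0, 0, 28.3]},
    {"offset": [0.458, -0.332, 0], "dr": [0, 0, 28.3]},
    {"offset": [0.458, -0.332, 0], "dr": [0, 0, 28.3]},
    {"offset": [0.458, -0.332, 0], "dr": [0, 0, 28.3]},
    {"offset": [0.458, -0.332, 0], "dr": [0, 0, 28.3]},
    {"offset": [0.458, -0.332, 0], "dr": [0, 0, 28.3]},
    {"offset": [0.458, -0.332, 0], "dr": [0, 0, 28.3]},
    {"offset": [0.458, -0.332, 0], "dr": [0, 0, 28.3]},
    {"offset": [0.458, -0.332, 0], "dr": [0, 0, 28.3]},
    {"offset": [0.458, -0.332, 0], "dr": [0, 0, 28.3]},
    {"offset": [0.458, -0.332, 0], "dr": [0, 0, 28.3]}
  ]
}}

```text
time_s: 1.88
position: [0.5339, -0.1009, 0.2225]
tcp_rot: [[0.994, -0.111, -0.0], [-0.111, -0.994, -0.0], [-0.0, 0.0, -1.0]]
force: [-0.1, 0.6, 1.1]
opening: 1.0
grasp_force: 0.0
```

Run:
```python
from h import *
w=cap("wrist"); t=cap("top"); s=cap("side")
cv2.imwrite("pics/w1.png",w["color"][:,:,::-1]);cv2.imwrite("pics/t1.png",t["color"][:,:,::-1]);cv2.imwrite("pics/s1.png",s["color"][:,:,::-1])
import pickle; pickle.dump((w,t,s),open("c1.pkl","wb"))
print(bot.read_state()["tcp_rot"].round(3)); print((-w["R"].T@w["t"]).round(3),w["R"].round(2))
```

```text
[[ 0.994 -0.111 -0.   ]
 [-0.111 -0.994 -0.   ]
 [-0.     0.    -1.   ]]
[ 0.619 -0.11   0.386] [[-0.11 -0.99 -0.  ]
 [-0.95  0.11  0.31]
 [-0.31  0.03 -0.95]]
```

View pics/w1.png

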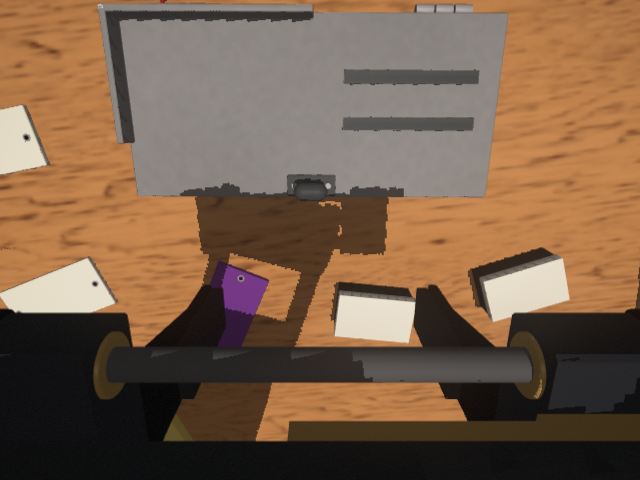

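Run:
```python
from h import *
import pickle
w,t,s=pickle.load(open("c1.pkl","rb"))
P=plane(w,[(138,196),(486,197),(506,14)],.053); print(P.round(4)); d=P[0]-P[1]; print("yaw",np.degrees(np.arctan2(-d[0],d[1])),np.linalg.norm(d),np.linalg.norm(P[2]-P[1]))
m=(P[0]+P[2])/2; print("centre",m)
print("corner inner",plane(w,[(121,14)],.053), plane(w,[(98,5)],.074))
print("bar",plane(w,[(311,188)],.083))
for q,sq in (([(335,285),(414,293),(408,342),(334,334)],None),([(479,285),(563,257),(569,300),(493,320)],None)):
    P=plane(w,q,.036); print(P.round(3).tolist(),P.mean(0).round(4),np.linalg.norm(np.roll(P,-1,0)-P,axis=1).round(3))
for q in ([(625,208),(695,237),(655,300),(582,268)],[(603,88),(673,88),(685,150),(610,150)]):
    pass
Q=lambda x,y:(250+x/4.6,170+y/4.6)
# heights: lid centre in wrist vs side
print("A h",tri((w,s),(np.mean([(335,285),(414,293),(408,342),(334,334)],0),Q(*np.mean([(625,208),(695,237),(655,300),(582,268)],0)))))
print("B h",tri((w,s),(np.mean([(479,285),(563,257),(569,300),(493,320)],0),Q(*np.mean([(603,88),(673,88),(685,150),(610,150)],0)))))
m=(w["color"].min(2)>175).astype(np.uint8)
for k in cv2.findContours(m,0,2)[0]:
    if cv2.contourArea(k)>400: 
        r=cv2.minAreaRect(plane(w,k[:,0,:],.036)[:,:2].astype(np.float32)); print(k[:,0].min(0),k[:,0].max(0),r)
```

```text
[[ 0.568   0.052   0.053 ]
 [ 0.5341 -0.244   0.053 ]
 [ 0.6727 -0.2564  0.053 ]]
yaw -6.531932113212335 0.2980034933950719 0.13916023087982896
centre [ 0.62034906 -0.10218541  0.053     ]
corner inner [[0.70469202 0.02991753 0.053     ]] [[0.70652488 0.03554421 0.074     ]]
bar [[ 0.56392968 -0.09725464  0.083     ]]
[[0.459, -0.107, 0.036], [0.442, -0.183, 0.036], [0.387, -0.175, 0.036], [0.405, -0.101, 0.036]] [ 0.4232 -0.1414  0.036 ] [0.078 0.055 0.076 0.054]
[[0.443, -0.246, 0.036], [0.464, -0.324, 0.036], [0.417, -0.334, 0.036], [0.403, -0.26, 0.036]] [ 0.4319 -0.2909  0.036 ] [0.081 0.047 0.075 0.042]
A h [ 0.41645321 -0.14329717  0.02831578]
B h [ 0.43037586 -0.2929061   0.03343011]
[335 296] [414 342] ((0.4174768924713135, -0.14256981015205383), (0.07537578791379929, 0.04534214362502098), 77.6628189086914)
[484 259] [568 320] ((0.4324405789375305, -0.29170674085617065), (0.04520096629858017, 0.07535998523235321), 12.624336242675781)
[  0 259] [114 311] ((0.4748712182044983, 0.16499057412147522), (0.05017992854118347, 0.10008026659488678), 15.26158618927002)
[  0 106] [ 45 173] ((0.6251258850097656, 0.15719740092754364), (0.050184983760118484, 0.042594123631715775), 4.812070369720459)
```

View pics/s1.png

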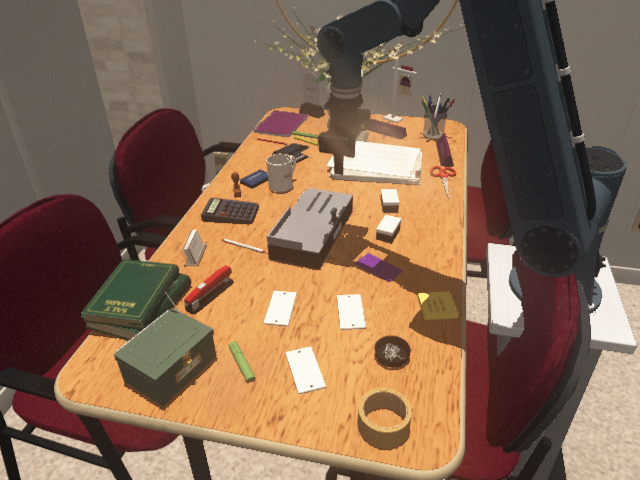

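Request:
{"op": "servo_tool", "data": {
  "gripper": -0.2,
  "targets": [
    {"offset": [0.0265, -0.0075, 0.03], "dr": [0, 0, 0]},
    {"offset": [0.0265, -0.0075, 0.06], "dr": [0, 0, 0]},
    {"offset": [0.0265, -0.0075, 0.1], "dr": [0, 0, 0]},
    {"offset": [0.0265, -0.0075, 0.13], "dr": [0, 0, 0]},
    {"offset": [0.0265, -0.0075, 0.156], "dr": [0, 0, 0]},
    {"offset": [0.0265, -0.0075, 0.156], "dr": [0, 0, 0]},
    {"offset": [0.0265, -0.0075, 0.156], "dr": [0, 0, 0]}
  ]
}}

```text
time_s: 2.62
position: [0.5607, -0.0952, 0.0655]
tcp_rot: [[0.994, -0.11, -0.003], [-0.11, -0.994, 0.001], [-0.003, -0.001, -1.0]]
force: [0.9, -0.5, 1.3]
opening: 0.618
grasp_force: 0.0
```

Request:
{"op": "servo_tool", "data": {
  "gripper": 1,
  "targets": [
    {"offset": [0, 0, 0], "dr": [0, 0, 0]},
    {"offset": [0, 0, 0], "dr": [0, 0, 0]},
    {"offset": [0, 0, 0], "dr": [0, 0, 0]},
    {"offset": [0, 0, 0], "dr": [0, 0, 0]},
    {"offset": [0, 0, 0], "dr": [0, 0, 0]},
    {"offset": [0, 0, 0], "dr": [0, 0, 0]},
    {"offset": [0, 0, 0], "dr": [0, 0, 0]},
    {"offset": [0, 0, 0], "dr": [0, 0, 0]}
  ]
}}

```text
time_s: 3.28
position: [0.5622, -0.0968, 0.0675]
tcp_rot: [[0.994, -0.108, 0.001], [-0.108, -0.994, -0.003], [0.002, 0.003, -1.0]]
force: [-1.2, -4.8, 0.9]
opening: 0.276
grasp_force: 30.0
```

Run:
```python
from h import *
st=bot.read_state(); print(st["position"],st["tcp_rot"].round(4).tolist(),st["force"])
# arc in tool axes: x along org +x, z down (grip starts at (-130,35))
for th in np.radians(np.arange(0,101,5)): print(np.degrees(th).round(), np.round([.130-.130*np.cos(th)+.035*np.sin(th), -(.130*np.sin(th)+.035*np.cos(th)-.035)],3))
```

```text
[ 0.56216171 -0.09678435  0.06745351] [[0.9942, -0.1078, 0.0015], [-0.1078, -0.9942, -0.0031], [0.0018, 0.0029, -1.0]] [-1.2116273  -4.84112205  0.89972399]
0.0 [ 0. -0.]
5.0 [ 0.004 -0.011]
10.0 [ 0.008 -0.022]
15.0 [ 0.013 -0.032]
20.0 [ 0.02  -0.042]
25.0 [ 0.027 -0.052]
30.0 [ 0.035 -0.06 ]
35.0 [ 0.044 -0.068]
40.0 [ 0.053 -0.075]
45.0 [ 0.063 -0.082]
50.0 [ 0.073 -0.087]
55.0 [ 0.084 -0.092]
60.0 [ 0.095 -0.095]
65.0 [ 0.107 -0.098]
70.0 [ 0.118 -0.099]
75.0 [ 0.13 -0.1 ]
80.0 [ 0.142 -0.099]
85.0 [ 0.154 -0.098]
90.0 [ 0.165 -0.095]
95.0 [ 0.176 -0.091]
100.0 [ 0.187 -0.087]
```

Request:
{"op": "servo_tool", "data": {
  "targets": [
    {"offset": [0.004, 0, -0.011], "dr": [0, 0, 0]},
    {"offset": [0.008, 0, -0.022], "dr": [0, 0, 0]},
    {"offset": [0.013, 0, -0.032], "dr": [0, 0, 0]},
    {"offset": [0.02, 0, -0.042], "dr": [0, 0, 0]},
    {"offset": [0.027, 0, -0.052], "dr": [0, 0, 0]},
    {"offset": [0.035, 0, -0.06], "dr": [0, 0, 0]},
    {"offset": [0.044, 0, -0.068], "dr": [0, 0, 0]},
    {"offset": [0.053, 0, -0.075], "dr": [0, 0, 0]},
    {"offset": [0.063, 0, -0.082], "dr": [0, 0, 0]},
    {"offset": [0.073, 0, -0.087], "dr": [0, 0, 0]}
  ]
}}

```text
time_s: 4.12
position: [0.6328, -0.1049, 0.1533]
tcp_rot: [[0.994, -0.108, -0.004], [-0.108, -0.994, -0.003], [-0.004, 0.003, -1.0]]
force: [-2.7, -6.3, -3.8]
opening: 0.273
grasp_force: 30.0
```

Request:
{"op": "servo_tool", "data": {
  "targets": [
    {"offset": [0.011, 0, -0.005], "dr": [0, 0, 0]},
    {"offset": [0.022, 0, -0.008], "dr": [0, 0, 0]},
    {"offset": [0.034, 0, -0.011], "dr": [0, 0, 0]},
    {"offset": [0.045, 0, -0.012], "dr": [0, 0, 0]},
    {"offset": [0.057, 0, -0.013], "dr": [0, 0, 0]},
    {"offset": [0.069, 0, -0.012], "dr": [0, 0, 0]},
    {"offset": [0.081, 0, -0.011], "dr": [0, 0, 0]},
    {"offset": [0.092, 0, -0.008], "dr": [0, 0, 0]},
    {"offset": [0.103, 0, -0.004], "dr": [0, 0, 0]},
    {"offset": [0.114, 0, 0], "dr": [0, 0, 0]},
    {"offset": [0.114, 0, 0], "dr": [0, 0, 0]},
    {"offset": [0.114, 0, 0], "dr": [0, 0, 0]},
    {"offset": [0.114, 0, 0], "dr": [0, 0, 0]}
  ]
}}

```text
time_s: 5.2
position: [0.7487, -0.1183, 0.1546]
tcp_rot: [[0.994, -0.109, 0.004], [-0.109, -0.994, -0.005], [0.004, 0.005, -1.0]]
force: [2.3, -4.7, 0.8]
opening: 0.275
grasp_force: 30.0
```

Run:
```python
from h import *
s=cap("side"); crop(s,200,130,260,170,3,"s2.png"); st=bot.read_state(); print(st["position"],st["force"])
```

```text
[ 0.74863779 -0.11827285  0.15464452] [ 1.7314317  -6.52781139  0.00707276]
```

View pics/s2.png

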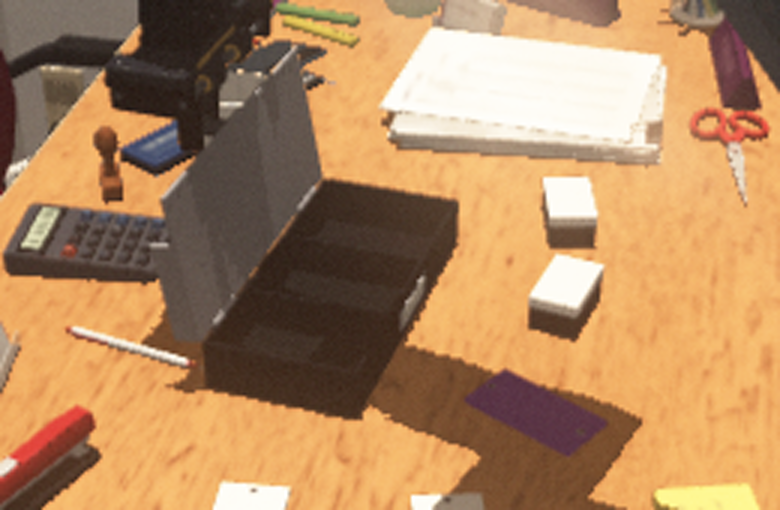

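Request:
{"op": "servo_tool", "data": {
  "gripper": 0.0,
  "targets": [
    {"offset": [0, 0, 0], "dr": [0, 0, 0]},
    {"offset": [0, 0, 0], "dr": [0, 0, 0]},
    {"offset": [0, 0, -0.03], "dr": [0, 0, 0]},
    {"offset": [0, 0, -0.07], "dr": [0, 0, 0]},
    {"offset": [0, 0, -0.1], "dr": [0, 0, 0]},
    {"offset": [-0.04, 0.007, -0.1], "dr": [0, 0, -7]},
    {"offset": [-0.08, 0.015, -0.1], "dr": [0, 0, -14]},
    {"offset": [-0.12, 0.022, -0.1], "dr": [0, 0, -21]},
    {"offset": [-0.16, 0.03, -0.1], "dr": [0, 0, -28]},
    {"offset": [-0.2, 0.037, -0.1], "dr": [0, 0, -35]},
    {"offset": [-0.24, 0.044, -0.08], "dr": [0, 0, -42]},
    {"offset": [-0.28, 0.052, -0.06], "dr": [0, 0, -49]},
    {"offset": [-0.326, 0.06, -0.04], "dr": [0, 0, -56]},
    {"offset": [-0.326, 0.06, -0.02], "dr": [0, 0, -63]},
    {"offset": [-0.326, 0.06, 0], "dr": [0, 0, -70]},
    {"offset": [-0.326, 0.06, 0], "dr": [0, 0, -77]},
    {"offset": [-0.326, 0.06, 0], "dr": [0, 0, -84]},
    {"offset": [-0.326, 0.06, 0], "dr": [0, 0, -84]},
    {"offset": [-0.326, 0.06, 0], "dr": [0, 0, -84]}
  ]
}}

```text
time_s: 6.83
position: [0.4169, -0.1391, 0.1537]
tcp_rot: [[0.215, 0.977, 0.0], [0.977, -0.215, 0.001], [0.001, 0.0, -1.0]]
force: [0.4, -0.2, -0.3]
opening: 0.502
grasp_force: 0.0
```

Run:
```python
from h import *
w=cap("wrist"); s=cap("side"); 
R=bot.read_state()["tcp_rot"]; p=bot.read_state()["position"]; print(p,R.round(3).tolist())
for nm,c in (("w",w),("s",s)):
  m=(c["color"].min(2)>170).astype(np.uint8)
  for k in cv2.findContours(m,0,2)[0]:
    if cv2.contourArea(k)>150:
        r=cv2.minAreaRect(plane(c,k[:,0,:],.036)[:,:2].astype(np.float32))
        if min(r[1])<.06 and abs(r[0][1]+.2)<.2: print(nm,k[:,0].min(0),k[:,0].max(0),np.round(r[0],4),np.round(r[1],3),r[2])
v=np.hstack([w["color"][::1,:,::-1]]); cv2.imwrite("pics/w3.png",v)
```

```text
[ 0.41713128 -0.13929807  0.15385208] [[0.214, 0.977, 0.001], [0.977, -0.214, 0.0], [0.0, 0.001, -1.0]]
w [ 36 384] [ 69 440] [ 0.1554 -0.2496] [0.06  0.018] 76.98921966552734
w [339 383] [400 420] [ 0.4275 -0.2977] [0.039 0.054] 77.57830810546875
w [290 253] [350 283] [ 0.4121 -0.1674] [0.025 0.046] 77.57274627685547
s [381 189] [398 202] [ 0.431 -0.292] [0.046 0.075] 12.34144115447998
```

View pics/w3.png

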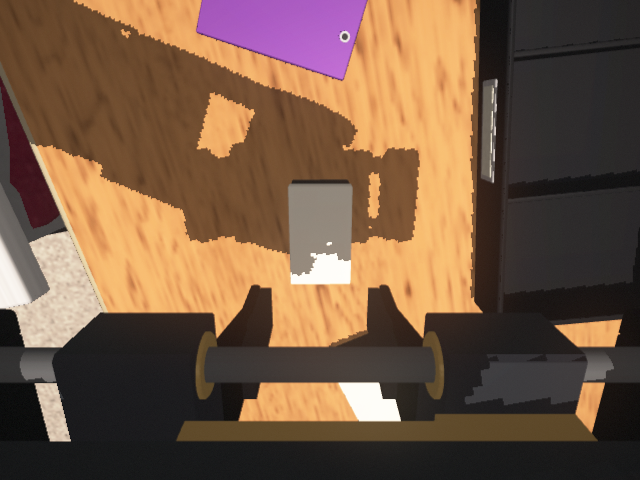

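Request:
{"op": "servo_tool", "data": {
  "gripper": -0.7,
  "targets": [
    {"offset": [-0.003, 0.001, 0.02], "dr": [0, 0, 0]},
    {"offset": [-0.003, 0.001, 0.05], "dr": [0, 0, 0]},
    {"offset": [-0.003, 0.001, 0.085], "dr": [0, 0, 0]},
    {"offset": [-0.003, 0.001, 0.12], "dr": [0, 0, 0]},
    {"offset": [-0.003, 0.001, 0.144], "dr": [0, 0, 0]},
    {"offset": [-0.003, 0.001, 0.144], "dr": [0, 0, 0]},
    {"offset": [-0.003, 0.001, 0.144], "dr": [0, 0, 0]}
  ]
}}

```text
time_s: 7.52
position: [0.4168, -0.1422, 0.0089]
tcp_rot: [[0.213, 0.977, -0.002], [0.977, -0.213, 0.002], [0.001, -0.003, -1.0]]
force: [1.0, 0.7, 0.6]
opening: 0.838
grasp_force: 0.0
```

Request:
{"op": "servo_tool", "data": {
  "gripper": 1,
  "targets": [
    {"offset": [0, 0, 0], "dr": [0, 0, 0]},
    {"offset": [0, 0, 0], "dr": [0, 0, 0]},
    {"offset": [0, 0, 0], "dr": [0, 0, 0]},
    {"offset": [0, 0, 0], "dr": [0, 0, 0]},
    {"offset": [0, 0, 0], "dr": [0, 0, 0]},
    {"offset": [0, 0, 0], "dr": [0, 0, 0]},
    {"offset": [0, 0, -0.03], "dr": [0, 0, 0]},
    {"offset": [0, 0, -0.07], "dr": [0, 0, 0]},
    {"offset": [0, 0, -0.11], "dr": [0, 0, 0]},
    {"offset": [0, 0, -0.11], "dr": [0, 0, 0]},
    {"offset": [0, 0, -0.11], "dr": [0, 0, 0]}
  ]
}}

```text
time_s: 8.43
position: [0.4186, -0.1435, 0.1216]
tcp_rot: [[0.212, 0.977, 0.005], [0.977, -0.212, -0.003], [-0.002, 0.006, -1.0]]
force: [-0.4, -0.3, -1.7]
opening: 0.53
grasp_force: 30.0
```

Run:
```python
from h import *
yaw=-6.45; C=np.array([.620,-.102]); a=np.radians(yaw); ux=np.array([np.cos(a),np.sin(a)]); uy=np.array([-np.sin(a),np.cos(a)])
st=bot.read_state(); R=st["tcp_rot"];p=st["position"]; print(p, np.degrees(np.arctan2(R[1,0],R[0,0])))
for n,(x,y) in {"well2":(-.018,0),"well1":(-.018,-.0965)}.items():
    W=C+x*ux+y*uy; print(n,W, "tool shift",(R.T@np.r_[W-p[:2],0]).round(4))
```

```text
[ 0.41863235 -0.14348359  0.12159464] 77.75343734705821
well2 [ 0.60211394 -0.09997795] tool shift [0.0814 0.1701 0.0008]
well1 [ 0.5912735  -0.19586713] tool shift [-0.0146  0.1798  0.0011]
```

Request:
{"op": "servo_tool", "data": {
  "targets": [
    {"offset": [0.01, 0.01, 0], "dr": [0, 0, 7]},
    {"offset": [0.02, 0.03, 0], "dr": [0, 0, 14]},
    {"offset": [0.03, 0.05, 0], "dr": [0, 0, 21]},
    {"offset": [0.035, 0.07, 0], "dr": [0, 0, 28]},
    {"offset": [0.04, 0.09, 0], "dr": [0, 0, 35]},
    {"offset": [0.05, 0.11, 0], "dr": [0, 0, 42]},
    {"offset": [0.06, 0.13, 0], "dr": [0, 0, 49]},
    {"offset": [0.07, 0.15, 0], "dr": [0, 0, 56]},
    {"offset": [0.08, 0.17, 0], "dr": [0, 0, 63]},
    {"offset": [0.0814, 0.17, 0], "dr": [0, 0, 70]},
    {"offset": [0.0814, 0.17, 0], "dr": [0, 0, 77]},
    {"offset": [0.0814, 0.17, 0], "dr": [0, 0, 84.2]},
    {"offset": [0.0814, 0.17, 0], "dr": [0, 0, 84.2]},
    {"offset": [0.0814, 0.17, 0], "dr": [0, 0, 84.2]},
    {"offset": [0.0814, 0.17, 0], "dr": [0, 0, 84.2]}
  ]
}}

```text
time_s: 9.68
position: [0.5998, -0.099, 0.1181]
tcp_rot: [[0.994, -0.11, -0.003], [-0.11, -0.994, 0.001], [-0.003, -0.001, -1.0]]
force: [-0.7, 0.3, -0.3]
opening: 0.527
grasp_force: 30.0
```

Request:
{"op": "servo_tool", "data": {
  "targets": [
    {"offset": [0, 0, 0.03], "dr": [0, 0, 0]},
    {"offset": [0, 0, 0.05], "dr": [0, 0, 0]},
    {"offset": [0, 0, 0.065], "dr": [0, 0, 0]},
    {"offset": [0, 0, 0.08], "dr": [0, 0, 0]},
    {"offset": [0, 0, 0.095], "dr": [0, 0, 0]},
    {"offset": [0, 0, 0.103], "dr": [0, 0, 0]},
    {"offset": [0, 0, 0.103], "dr": [0, 0, 0]},
    {"offset": [0, 0, 0.103], "dr": [0, 0, 0]}
  ]
}}

```text
time_s: 10.35
position: [0.6006, -0.0993, 0.0162]
tcp_rot: [[0.994, -0.111, -0.0], [-0.111, -0.994, 0.0], [-0.0, -0.0, -1.0]]
force: [-0.1, -0.3, -0.8]
opening: 0.53
grasp_force: 30.0
```

Request:
{"op": "servo_tool", "data": {
  "gripper": -0.24,
  "targets": [
    {"offset": [0, 0, 0], "dr": [0, 0, 0]},
    {"offset": [0, 0, 0], "dr": [0, 0, 0]},
    {"offset": [0, 0, 0], "dr": [0, 0, 0]},
    {"offset": [0, 0, -0.02], "dr": [0, 0, 0]},
    {"offset": [0, 0, -0.05], "dr": [0, 0, 0]},
    {"offset": [0, 0, -0.09], "dr": [0, 0, 0]},
    {"offset": [-0.02, 0.03, -0.12], "dr": [0, 0, 7]},
    {"offset": [-0.04, 0.06, -0.12], "dr": [0, 0, 14]},
    {"offset": [-0.06, 0.09, -0.12], "dr": [0, 0, 21]},
    {"offset": [-0.08, 0.12, -0.12], "dr": [0, 0, 28]},
    {"offset": [-0.1, 0.15, -0.12], "dr": [0, 0, 35]},
    {"offset": [-0.12, 0.18, -0.12], "dr": [0, 0, 42]},
    {"offset": [-0.14, 0.205, -0.12], "dr": [0, 0, 49]},
    {"offset": [-0.1458, 0.21, -0.12], "dr": [0, 0, 56]},
    {"offset": [-0.1458, 0.21, -0.12], "dr": [0, 0, 63]},
    {"offset": [-0.1458, 0.21, -0.12], "dr": [0, 0, 71]},
    {"offset": [-0.1458, 0.21, -0.12], "dr": [0, 0, 71]},
    {"offset": [-0.1458, 0.21, -0.12], "dr": [0, 0, 71]}
  ]
}}

```text
time_s: 11.85
position: [0.4323, -0.2917, 0.1369]
tcp_rot: [[0.22, -0.976, 0.0], [-0.976, -0.22, -0.001], [0.001, -0.0, -1.0]]
force: [0.8, 0.1, -0.1]
opening: 0.62
grasp_force: 0.0
```

Run:
```python
from h import *
w=cap("wrist"); s=cap("side"); t=cap("top")
st=bot.read_state(); R=st["tcp_rot"]; p=st["position"]; print(p,R.round(3).tolist())
m=(s["color"].min(2)>170).astype(np.uint8)
for k in cv2.findContours(m,0,2)[0]:
    if cv2.contourArea(k)>100:
        P=plane(s,k[:,0,:],.036)[:,:2]; r=cv2.minAreaRect(P.astype(np.float32))
        if min(r[1])<.06 and abs(r[0][1]+.2)<.2: print(k[:,0].min(0),k[:,0].max(0),np.round(r[0],4),np.round(r[1],3),r[2])
a=w["color"][:,:,::-1]; b=cv2.resize(s["color"][170:290,250:410,::-1],None,fx=3,fy=3)
a=cv2.resize(a,None,fx=.6,fy=.6); b=cv2.resize(b,(384,288)); cv2.imwrite("pics/w4.png",np.hstack([a,b]))
```

```text
[ 0.43240168 -0.29131703  0.13668736] [[0.22, -0.976, 0.0], [-0.976, -0.22, -0.0], [0.0, -0.0, -1.0]]
[304 216] [334 229] [ 0.6004 -0.107 ] [0.048 0.076] 83.71040344238281
```

View pics/w4.png

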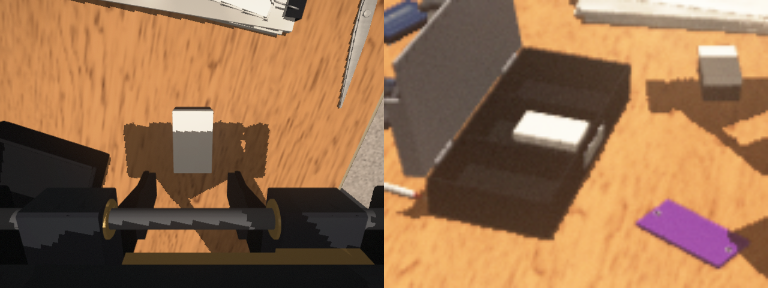

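Request:
{"op": "servo_tool", "data": {
  "gripper": -0.7,
  "targets": [
    {"offset": [0, 0, 0], "dr": [0, 0, 0]},
    {"offset": [0, 0, 0.03], "dr": [0, 0, 0]},
    {"offset": [0, 0, 0.07], "dr": [0, 0, 0]},
    {"offset": [0, 0, 0.105], "dr": [0, 0, 0]},
    {"offset": [0, 0, 0.127], "dr": [0, 0, 0]},
    {"offset": [0, 0, 0.127], "dr": [0, 0, 0]},
    {"offset": [0, 0, 0.127], "dr": [0, 0, 0]}
  ]
}}

```text
time_s: 12.58
position: [0.4318, -0.2908, 0.0087]
tcp_rot: [[0.218, -0.976, -0.002], [-0.976, -0.218, 0.002], [-0.002, 0.001, -1.0]]
force: [0.2, -0.3, -0.4]
opening: 0.847
grasp_force: 0.0
```

Request:
{"op": "servo_tool", "data": {
  "gripper": 1,
  "targets": [
    {"offset": [0, 0, 0], "dr": [0, 0, 0]},
    {"offset": [0, 0, 0], "dr": [0, 0, 0]},
    {"offset": [0, 0, 0], "dr": [0, 0, 0]},
    {"offset": [0, 0, 0], "dr": [0, 0, 0]},
    {"offset": [0, 0, 0], "dr": [0, 0, 0]},
    {"offset": [0, 0, 0], "dr": [0, 0, 0]},
    {"offset": [0, 0, -0.03], "dr": [0, 0, 0]},
    {"offset": [0, 0, -0.07], "dr": [0, 0, 0]},
    {"offset": [0, 0, -0.11], "dr": [0, 0, 0]},
    {"offset": [0, 0, -0.11], "dr": [0, 0, 0]},
    {"offset": [0, 0, -0.11], "dr": [0, 0, 0]}
  ]
}}

```text
time_s: 13.5
position: [0.4335, -0.2927, 0.1219]
tcp_rot: [[0.217, -0.976, 0.004], [-0.976, -0.217, -0.004], [0.005, -0.003, -1.0]]
force: [-0.2, 0.9, -1.5]
opening: 0.528
grasp_force: 30.0
```

Run:
```python
from h import *
st=bot.read_state(); R=st["tcp_rot"];p=st["position"]; W=np.array([.591,-.196])
print(p, np.degrees(np.arctan2(R[1,0],R[0,0])), (R.T@np.r_[W-p[:2],0]).round(4))
```

```text
[ 0.43347208 -0.29272078  0.12193822] -77.44441205031276 [-0.0602 -0.1748  0.0002]
```

Request:
{"op": "servo_tool", "data": {
  "targets": [
    {"offset": [-0.006, -0.017, 0], "dr": [0, 0, -7]},
    {"offset": [-0.012, -0.035, 0], "dr": [0, 0, -14]},
    {"offset": [-0.018, -0.052, 0], "dr": [0, 0, -21]},
    {"offset": [-0.024, -0.07, 0], "dr": [0, 0, -28]},
    {"offset": [-0.03, -0.087, 0], "dr": [0, 0, -35]},
    {"offset": [-0.036, -0.105, 0], "dr": [0, 0, -42]},
    {"offset": [-0.042, -0.122, 0], "dr": [0, 0, -49]},
    {"offset": [-0.048, -0.14, 0], "dr": [0, 0, -56]},
    {"offset": [-0.054, -0.157, 0], "dr": [0, 0, -63]},
    {"offset": [-0.06, -0.175, 0], "dr": [0, 0, -71]},
    {"offset": [-0.06, -0.175, 0], "dr": [0, 0, -71]},
    {"offset": [-0.06, -0.175, 0], "dr": [0, 0, -71]},
    {"offset": [-0.06, -0.175, 0], "dr": [0, 0, -71]}
  ]
}}

```text
time_s: 14.58
position: [0.5883, -0.1945, 0.1179]
tcp_rot: [[0.993, -0.114, -0.004], [-0.114, -0.993, 0.002], [-0.004, -0.001, -1.0]]
force: [0.4, -0.4, -1.3]
opening: 0.531
grasp_force: 30.0
```

Request:
{"op": "servo_tool", "data": {
  "targets": [
    {"offset": [0, 0, 0.03], "dr": [0, 0, 0]},
    {"offset": [0, 0, 0.05], "dr": [0, 0, 0]},
    {"offset": [0, 0, 0.065], "dr": [0, 0, 0]},
    {"offset": [0, 0, 0.08], "dr": [0, 0, 0]},
    {"offset": [0, 0, 0.095], "dr": [0, 0, 0]},
    {"offset": [0, 0, 0.103], "dr": [0, 0, 0]},
    {"offset": [0, 0, 0.103], "dr": [0, 0, 0]},
    {"offset": [0, 0, 0.103], "dr": [0, 0, 0]}
  ]
}}

```text
time_s: 15.25
position: [0.589, -0.1954, 0.0162]
tcp_rot: [[0.993, -0.114, -0.001], [-0.114, -0.993, 0.001], [-0.001, -0.0, -1.0]]
force: [-0.2, 0.4, -1.4]
opening: 0.536
grasp_force: 30.0
```

Request:
{"op": "servo_tool", "data": {
  "gripper": -0.24,
  "targets": [
    {"offset": [0, 0, 0], "dr": [0, 0, 0]},
    {"offset": [0, 0, 0], "dr": [0, 0, 0]},
    {"offset": [0, 0, 0], "dr": [0, 0, 0]},
    {"offset": [0, 0, -0.02], "dr": [0, 0, 0]},
    {"offset": [0, 0, -0.05], "dr": [0, 0, 0]},
    {"offset": [0, 0, -0.09], "dr": [0, 0, 0]},
    {"offset": [0, 0, -0.13], "dr": [0, 0, 0]},
    {"offset": [0, 0, -0.17], "dr": [0, 0, 0]},
    {"offset": [0, 0, -0.21], "dr": [0, 0, 0]},
    {"offset": [0, 0, -0.234], "dr": [0, 0, 0]},
    {"offset": [0.03, -0.02, -0.234], "dr": [0, 0, 0]},
    {"offset": [0.06, -0.04, -0.234], "dr": [0, 0, 0]},
    {"offset": [0.09, -0.06, -0.234], "dr": [0, 0, 0]},
    {"offset": [0.12, -0.08, -0.234], "dr": [0, 0, 0]},
    {"offset": [0.15, -0.095, -0.234], "dr": [0, 0, 0]},
    {"offset": [0.15, -0.095, -0.234], "dr": [0, 0, 0]},
    {"offset": [0.15, -0.095, -0.234], "dr": [0, 0, 0]}
  ]
}}

```text
time_s: 16.67
position: [0.7504, -0.1161, 0.2495]
tcp_rot: [[0.994, -0.11, -0.001], [-0.11, -0.994, -0.0], [-0.001, 0.0, -1.0]]
force: [-0.1, -0.8, -0.5]
opening: 0.619
grasp_force: 0.0
```

Run:
```python
from h import *
w=cap("wrist"); s=cap("side"); t=cap("top")
st=bot.read_state(); print(st["position"])
b=cv2.resize(s["color"][160:280,250:410,::-1],(400,300)); a=cv2.resize(t["color"][145:265,280:440,::-1],(400,300)); cv2.imwrite("pics/w5.png",np.hstack([a,b]))
for nm,c in (("t",t),("s",s)):
  m=(c["color"].min(2)>170).astype(np.uint8)
  for k in cv2.findContours(m,0,2)[0]:
    if cv2.contourArea(k)>100:
        P=plane(c,k[:,0,:],.041)[:,:2]; r=cv2.minAreaRect(P.astype(np.float32))
        if min(r[1])<.07 and .3<r[0][0]<.8: print(nm,np.round(r[0],4),np.round(r[1],3),r[2])
```

```text
[ 0.74849637 -0.11790777  0.25056118]
t [0.5049 0.3753] [0.053 0.107] 29.162965774536133
t [0.4459 0.1923] [0.052 0.107] 15.434874534606934
t [0.6018 0.214 ] [0.053 0.108] 4.921206951141357
t [ 0.5922 -0.1133] [0.024 0.074] 66.6466293334961
t [ 0.5858 -0.1928] [0.045 0.074] 83.49293518066406
t [ 0.4794 -0.911 ] [0.04  0.066] 62.02095413208008
s [0.4439 0.6088] [0.029 0.037] 89.48442840576172
s [0.5449 0.6249] [0.182 0.062] 0.3166242241859436
s [0.513  0.4039] [0.054 0.106] 29.194629669189453
s [0.4554 0.2242] [0.053 0.107] 15.471921920776367
s [0.609  0.2459] [0.053 0.107] 4.863938331604004
s [ 0.5983 -0.1049] [0.038 0.075] 83.71040344238281
s [ 0.5883 -0.1961] [0.048 0.077] 83.19060516357422
```

View pics/w5.png

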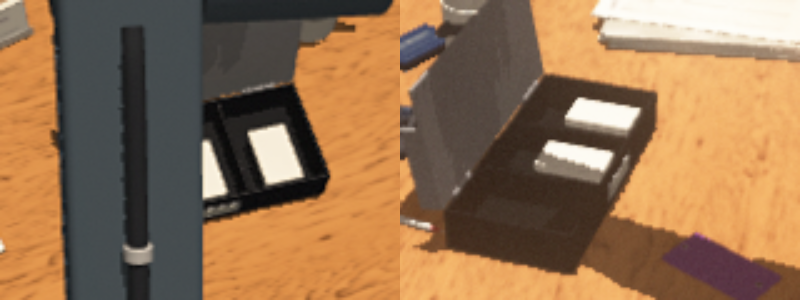

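Request:
{"op": "servo_tool", "data": {
  "gripper": -0.24,
  "targets": [
    {"offset": [0, 0, 0.03], "dr": [0, 0, 0]},
    {"offset": [0, 0, 0.06], "dr": [0, 0, 0]},
    {"offset": [0, 0, 0.085], "dr": [0, 0, 0]},
    {"offset": [0, 0, 0.095], "dr": [0, 0, 0]},
    {"offset": [0, 0, 0.095], "dr": [0, 0, 0]},
    {"offset": [0, 0, 0.095], "dr": [0, 0, 0]}
  ]
}}

```text
time_s: 17.32
position: [0.7495, -0.1182, 0.1563]
tcp_rot: [[0.994, -0.113, 0.0], [-0.113, -0.994, -0.0], [0.0, 0.0, -1.0]]
force: [-0.5, 0.3, 0.5]
opening: 0.621
grasp_force: 0.0
```

Request:
{"op": "servo_tool", "data": {
  "gripper": 1,
  "targets": [
    {"offset": [0, 0, 0], "dr": [0, 0, 0]},
    {"offset": [0, 0, 0], "dr": [0, 0, 0]},
    {"offset": [0, 0, 0], "dr": [0, 0, 0]},
    {"offset": [0, 0, 0], "dr": [0, 0, 0]},
    {"offset": [0, 0, 0], "dr": [0, 0, 0]},
    {"offset": [0, 0, 0], "dr": [0, 0, 0]},
    {"offset": [0, 0, 0], "dr": [0, 0, 0]}
  ]
}}

```text
time_s: 17.9
position: [0.75, -0.1184, 0.1564]
tcp_rot: [[0.994, -0.112, 0.001], [-0.112, -0.994, -0.002], [0.001, 0.002, -1.0]]
force: [-0.3, -1.6, 3.1]
opening: 0.273
grasp_force: 30.0
```

Request:
{"op": "servo_tool", "data": {
  "targets": [
    {"offset": [-0.011, 0, -0.004], "dr": [0, 0, 0]},
    {"offset": [-0.022, 0, -0.008], "dr": [0, 0, 0]},
    {"offset": [-0.033, 0, -0.011], "dr": [0, 0, 0]},
    {"offset": [-0.045, 0, -0.012], "dr": [0, 0, 0]},
    {"offset": [-0.057, 0, -0.013], "dr": [0, 0, 0]},
    {"offset": [-0.069, 0, -0.012], "dr": [0, 0, 0]},
    {"offset": [-0.08, 0, -0.011], "dr": [0, 0, 0]},
    {"offset": [-0.092, 0, -0.008], "dr": [0, 0, 0]},
    {"offset": [-0.103, 0, -0.005], "dr": [0, 0, 0]},
    {"offset": [-0.114, 0, 0], "dr": [0, 0, 0]},
    {"offset": [-0.124, 0, 0.005], "dr": [0, 0, 0]},
    {"offset": [-0.134, 0, 0.012], "dr": [0, 0, 0]},
    {"offset": [-0.143, 0, 0.019], "dr": [0, 0, 0]},
    {"offset": [-0.152, 0, 0.027], "dr": [0, 0, 0]},
    {"offset": [-0.16, 0, 0.035], "dr": [0, 0, 0]},
    {"offset": [-0.167, 0, 0.045], "dr": [0, 0, 0]},
    {"offset": [-0.174, 0, 0.055], "dr": [0, 0, 0]},
    {"offset": [-0.179, 0, 0.065], "dr": [0, 0, 0]},
    {"offset": [-0.183, 0, 0.076], "dr": [0, 0, 0]},
    {"offset": [-0.186, 0, 0.085], "dr": [0, 0, 0]}
  ]
}}

```text
time_s: 19.57
position: [0.5645, -0.097, 0.0703]
tcp_rot: [[0.994, -0.112, -0.0], [-0.112, -0.994, -0.001], [-0.0, 0.001, -1.0]]
force: [-1.7, -4.0, 2.1]
opening: 0.272
grasp_force: 30.0
```

Request:
{"op": "servo_tool", "data": {
  "targets": [
    {"offset": [0, 0, 0.001], "dr": [0, 0, 0]},
    {"offset": [0, 0, 0.003], "dr": [0, 0, 0]},
    {"offset": [0, 0, 0.003], "dr": [0, 0, 0]},
    {"offset": [0, 0, 0.003], "dr": [0, 0, 0]}
  ]
}}

```text
time_s: 19.9
position: [0.5639, -0.097, 0.0682]
tcp_rot: [[0.994, -0.112, -0.003], [-0.112, -0.994, -0.0], [-0.002, 0.001, -1.0]]
force: [-4.6, -4.5, 4.9]
opening: 0.273
grasp_force: 30.0
```

Request:
{"op": "servo_tool", "data": {
  "targets": [
    {"offset": [-0.001, 0, 0.003], "dr": [0, 0, 0]},
    {"offset": [-0.001, 0, 0.005], "dr": [0, 0, 0]},
    {"offset": [-0.001, 0, 0.005], "dr": [0, 0, 0]},
    {"offset": [-0.001, 0, 0.005], "dr": [0, 0, 0]}
  ]
}}

```text
time_s: 20.23
position: [0.5646, -0.0971, 0.0666]
tcp_rot: [[0.994, -0.112, 0.002], [-0.112, -0.994, -0.002], [0.002, 0.001, -1.0]]
force: [-7.2, -3.2, 24.9]
opening: 0.271
grasp_force: 30.0
```

Request:
{"op": "servo_tool", "data": {
  "gripper": 0.1,
  "targets": [
    {"offset": [0, 0, -0.003], "dr": [0, 0, 0]},
    {"offset": [0, 0, -0.003], "dr": [0, 0, 0]},
    {"offset": [0, 0, -0.003], "dr": [0, 0, 0]},
    {"offset": [0, 0, -0.03], "dr": [0, 0, 0]},
    {"offset": [0, 0, -0.07], "dr": [0, 0, 0]},
    {"offset": [0, 0, -0.11], "dr": [0, 0, 0]},
    {"offset": [0.003, -0.03, -0.13], "dr": [0, 0, -7]},
    {"offset": [0.006, -0.06, -0.13], "dr": [0, 0, -14]},
    {"offset": [0.008, -0.09, -0.13], "dr": [0, 0, -21]},
    {"offset": [0.01, -0.12, -0.13], "dr": [0, 0, -28]},
    {"offset": [0.012, -0.15, -0.13], "dr": [0, 0, -35]},
    {"offset": [0.014, -0.18, -0.13], "dr": [0, 0, -42]},
    {"offset": [0.016, -0.21, -0.13], "dr": [0, 0, -49]},
    {"offset": [0.018, -0.24, -0.13], "dr": [0, 0, -56]},
    {"offset": [0.02, -0.27, -0.13], "dr": [0, 0, -63]},
    {"offset": [0.022, -0.312, -0.13], "dr": [0, 0, -70]},
    {"offset": [0.022, -0.312, -0.13], "dr": [0, 0, -77]},
    {"offset": [0.022, -0.312, -0.13], "dr": [0, 0, -84]},
    {"offset": [0.022, -0.312, -0.13], "dr": [0, 0, -91]},
    {"offset": [0.022, -0.312, -0.13], "dr": [0, 0, -98]}
  ]
}}

```text
time_s: 21.9
position: [0.6202, 0.2126, 0.1913]
tcp_rot: [[-0.034, 0.999, -0.002], [0.999, 0.034, 0.001], [0.001, -0.002, -1.0]]
force: [0.1, -0.6, -0.9]
opening: 0.452
grasp_force: 0.0
```

Request:
{"op": "servo_tool", "data": {
  "gripper": -0.85,
  "targets": [
    {"offset": [0, 0, 0], "dr": [0, 0, -3.5]},
    {"offset": [0, 0, 0], "dr": [0, 0, -3.5]},
    {"offset": [0, 0, 0], "dr": [0, 0, -3.5]}
  ]
}}

```text
time_s: 22.15
position: [0.6205, 0.2117, 0.1917]
tcp_rot: [[-0.086, 0.996, -0.001], [0.996, 0.086, 0.0], [0.001, -0.001, -1.0]]
force: [-0.2, 0.1, 1.1]
opening: 0.598
grasp_force: 0.0
```

```bash
cat > meas.py <<'E'
from h import *
def plates(zs={}):
    st=bot.read_state(); R=st["tcp_rot"];p=st["position"]
    print("tcp",p.round(4),"yaw",np.degrees(np.arctan2(R[1,0],R[0,0])).round(2))
    for nm in ("side","top","wrist"):
        c=cap(nm); m=(c["color"].min(2)>120).astype(np.uint8)&(c["color"].max(2).astype(int)-c["color"].min(2)<50)
        m=cv2.morphologyEx(m.astype(np.uint8),cv2.MORPH_CLOSE,np.ones((3,3)))
        for k in cv2.findContours(m,0,2)[0]:
            if cv2.contourArea(k)<400: continue
            P=plane(c,k[:,0,:],.006)[:,:2]; r=cv2.minAreaRect(P.astype(np.float32)); a,b=r[1]
            if .046<min(a,b)<.064 and .09<max(a,b)<.125:
                L=(r[2]+90 if b>a else r[2])%180
                d=R.T@np.r_[np.array(r[0])-p[:2],0]
                print(nm,np.round(r[0],4),np.round(r[1],3),"long",round(L,1),"shift",d.round(4))
        cv2.imwrite(f"pics/last_{nm}.png",c["color"][:,:,::-1])
E
python3 -c "
from meas import *
plates()"
```

```text
tcp [0.6205 0.2117 0.1917] yaw 94.96
side [0.5214 0.3755] [0.055 0.112] long 119.5 shift [ 0.1717 -0.0846  0.0002]
top [0.5185 0.3765] [0.056 0.11 ] long 118.4 shift [ 0.173  -0.0874  0.0002]
```

View pics/last_wrist.png

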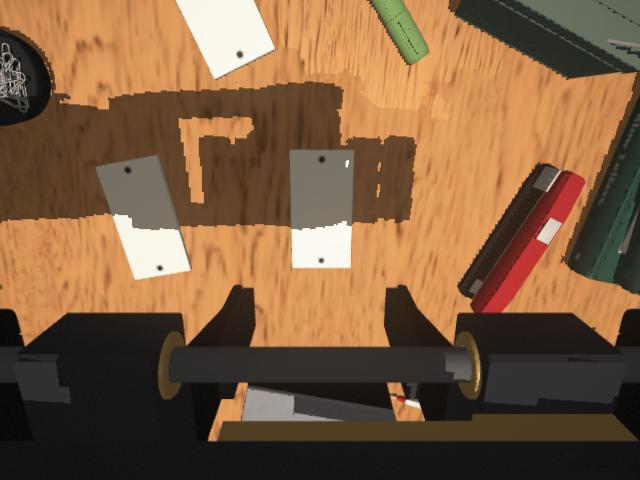

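Run:
```python
from h import *
w=cap("wrist"); st=bot.read_state(); R=st["tcp_rot"];p=st["position"]
for q in ([(290,150),(353,150),(351,268),(292,268)],[(97,165),(158,156),(190,269),(135,279)]):
    P=plane(w,q,.006); m=P.mean(0); d=P[0]+P[1]-P[2]-P[3]
    print(m.round(4),np.degrees(np.arctan2(d[1],d[0])),np.linalg.norm(d)/2,(R.T@(m-p)).round(4))
```

```text
[0.6237 0.2101 0.006 ] 95.08583415977078 0.11012116273593195 [-0.0015  0.0029  0.1863]
[0.4639 0.1885 0.006 ] 104.26872722485743 0.10877213705697455 [-0.0091 -0.1582  0.1864]
```

Request:
{"op": "servo_tool", "data": {
  "gripper": -0.85,
  "targets": [
    {"offset": [-0.001, 0.002, 0.03], "dr": [0, 0, 0]},
    {"offset": [-0.001, 0.002, 0.07], "dr": [0, 0, 0]},
    {"offset": [-0.001, 0.002, 0.11], "dr": [0, 0, 0]},
    {"offset": [-0.001, 0.002, 0.145], "dr": [0, 0, 0]},
    {"offset": [-0.001, 0.002, 0.17], "dr": [0, 0, 0]},
    {"offset": [-0.001, 0.002, 0.184], "dr": [0, 0, 0]},
    {"offset": [-0.001, 0.002, 0.188], "dr": [0, 0, 0]},
    {"offset": [-0.001, 0.002, 0.188], "dr": [0, 0, 0]},
    {"offset": [-0.001, 0.002, 0.188], "dr": [0, 0, 0]}
  ]
}}

```text
time_s: 23.1
position: [0.6244, 0.2106, 0.006]
tcp_rot: [[-0.088, 0.996, 0.003], [0.996, 0.088, 0.0], [0.0, 0.003, -1.0]]
force: [-0.6, 0.1, 0.2]
opening: 0.928
grasp_force: 0.0
```

Request:
{"op": "servo_tool", "data": {
  "gripper": 1,
  "targets": [
    {"offset": [0, 0, 0], "dr": [0, 0, 0]},
    {"offset": [0, 0, 0], "dr": [0, 0, 0]},
    {"offset": [0, 0, 0], "dr": [0, 0, 0]},
    {"offset": [0, 0, 0], "dr": [0, 0, 0]},
    {"offset": [0, 0, 0], "dr": [0, 0, 0]},
    {"offset": [0, 0, 0], "dr": [0, 0, 0]}
  ]
}}

```text
time_s: 23.6
position: [0.6216, 0.2099, 0.0066]
tcp_rot: [[-0.089, 0.996, -0.003], [0.996, 0.088, -0.001], [-0.001, -0.003, -1.0]]
force: [-7.9, -3.4, 19.8]
opening: 0.569
grasp_force: 6.9
```

Request:
{"op": "servo_tool", "data": {
  "gripper": -0.85,
  "targets": [
    {"offset": [0, 0, -0.006], "dr": [0, 0, 0]},
    {"offset": [0, 0, -0.006], "dr": [0, 0, 0]},
    {"offset": [0, 0, -0.006], "dr": [0, 0, 0]},
    {"offset": [0, 0, -0.006], "dr": [0, 0, 0]},
    {"offset": [0, 0, -0.006], "dr": [0, 0, 0]}
  ]
}}

```text
time_s: 24.02
position: [0.6227, 0.2103, 0.01]
tcp_rot: [[-0.088, 0.996, -0.001], [0.996, 0.088, -0.0], [-0.0, -0.001, -1.0]]
force: [1.2, -0.1, -0.8]
opening: 0.858
grasp_force: 0.0
```

Run:
```python
from h import *
for i in range(3):
    w=cap("wrist"); print(bot.read_state()["position"].round(4))
cv2.imwrite("pics/w6.png",w["color"][100:,:,::-1])
```

```text
[0.6227 0.2103 0.01  ]
[0.6227 0.2103 0.01  ]
[0.6227 0.2103 0.0101]
```

View pics/w6.png

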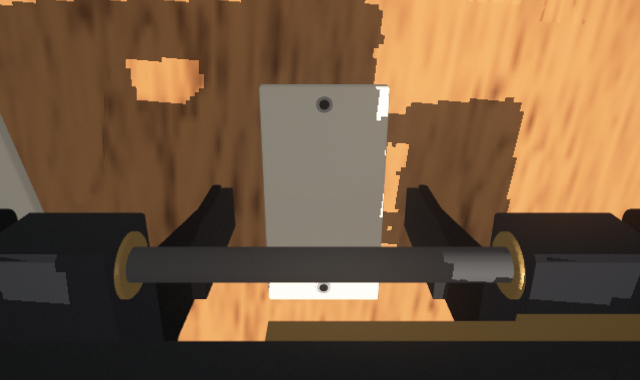

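Request:
{"op": "servo_tool", "data": {
  "gripper": -0.85,
  "targets": [
    {"offset": [0, 0, 0.004], "dr": [0, 0, 0]},
    {"offset": [0, 0, 0.007], "dr": [0, 0, 0]},
    {"offset": [0, 0, 0.0085], "dr": [0, 0, 0]},
    {"offset": [0, 0, 0.0085], "dr": [0, 0, 0]},
    {"offset": [0, 0, 0.0085], "dr": [0, 0, 0]},
    {"offset": [0, 0, 0.0085], "dr": [0, 0, 0]}
  ]
}}

```text
time_s: 24.67
position: [0.623, 0.2104, 0.002]
tcp_rot: [[-0.088, 0.996, 0.0], [0.996, 0.088, 0.0], [0.0, 0.0, -1.0]]
force: [0.2, 0.2, -0.0]
opening: 0.924
grasp_force: 0.0
```

Request:
{"op": "servo_tool", "data": {
  "gripper": 1,
  "targets": [
    {"offset": [0, 0, 0], "dr": [0, 0, 0]},
    {"offset": [0, 0, 0], "dr": [0, 0, 0]},
    {"offset": [0, 0, 0], "dr": [0, 0, 0]},
    {"offset": [0, 0, 0], "dr": [0, 0, 0]},
    {"offset": [0, 0, 0], "dr": [0, 0, 0]},
    {"offset": [0, 0, 0], "dr": [0, 0, 0]}
  ]
}}

```text
time_s: 25.17
position: [0.6231, 0.2104, 0.0022]
tcp_rot: [[-0.088, 0.996, 0.0], [0.996, 0.088, 0.0], [0.0, 0.0, -1.0]]
force: [0.2, -0.4, 0.4]
opening: 0.635
grasp_force: 30.0
```

Request:
{"op": "servo_tool", "data": {
  "targets": [
    {"offset": [0, 0, -0.02], "dr": [0, 0, 0]},
    {"offset": [0, 0, -0.06], "dr": [0, 0, 0]},
    {"offset": [0, 0, -0.1], "dr": [0, 0, 0]},
    {"offset": [-0.03, 0, -0.12], "dr": [0, 0, 2]},
    {"offset": [-0.07, 0, -0.12], "dr": [0, 0, 5]},
    {"offset": [-0.11, 0, -0.12], "dr": [0, 0, 8]},
    {"offset": [-0.15, 0, -0.12], "dr": [0, 0, 11.5]},
    {"offset": [-0.19, 0, -0.12], "dr": [0, 0, 11.5]},
    {"offset": [-0.22, 0, -0.12], "dr": [0, 0, 11.5]},
    {"offset": [-0.2335, 0, -0.12], "dr": [0, 0, 11.5]},
    {"offset": [-0.2335, 0, -0.12], "dr": [0, 0, 11.5]},
    {"offset": [-0.2335, 0, -0.12], "dr": [0, 0, 11.5]},
    {"offset": [-0.2335, 0, -0.12], "dr": [0, 0, 11.5]}
  ]
}}

```text
time_s: 26.25
position: [0.6429, -0.0205, 0.1218]
tcp_rot: [[0.111, 0.994, -0.001], [0.994, -0.111, 0.001], [0.001, -0.001, -1.0]]
force: [-0.4, -0.5, -1.6]
opening: 0.631
grasp_force: 30.0
```

Run:
```python
from h import *
w=cap("wrist"); st=bot.read_state(); print(st["position"].round(4)); cv2.imwrite("pics/w7.png",w["color"][:,:,::-1])
# predicted ledge inner-corner & ends, and gradient search near for refinement
yaw=-6.45; C=np.array([.620,-.102,0]); a=np.radians(yaw); ux=np.array([np.cos(a),np.sin(a),0]); uy=np.array([-np.sin(a),np.cos(a),0])
for x,y,z in [(65,143,53),(65,143,74),(70,148,74),(70,0,74),(65,0,53),(-30,143,53),(-70,148,53)]:
    print((x,y,z),proj(w,C+x/1e3*ux+y/1e3*uy+[0,0,z/1e3]).round(1))
```

```text
[ 0.6429 -0.0201  0.1218]
(65, 143, 53) [[406.7 158.8]]
(65, 143, 74) [[415.1 163.2]]
(70, 148, 74) [[425.3 153.6]]
(70, 0, 74) [[406.1 389.1]]
(65, 0, 53) [[392.5 368.8]]
(-30, 143, 53) [[242.9 158.6]]
(-70, 148, 53) [[173.  149.7]]
```

View pics/w7.png

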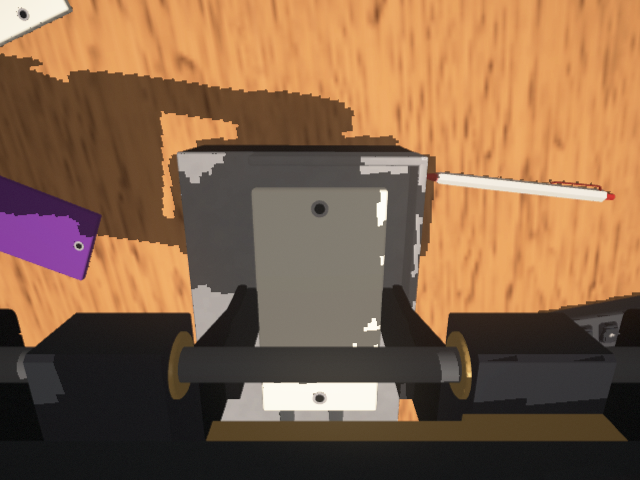

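Request:
{"op": "servo_tool", "data": {
  "targets": [
    {"offset": [0, -0.001, 0.025], "dr": [0, 0, 0]},
    {"offset": [0, -0.001, 0.045], "dr": [0, 0, 0]},
    {"offset": [0, -0.001, 0.058], "dr": [0, 0, 0]},
    {"offset": [0, -0.001, 0.065], "dr": [0, 0, 0]},
    {"offset": [0, -0.001, 0.065], "dr": [0, 0, 0]},
    {"offset": [0, -0.001, 0.065], "dr": [0, 0, 0]},
    {"offset": [0, -0.001, 0.065], "dr": [0, 0, 0]}
  ]
}}

```text
time_s: 26.88
position: [0.6431, -0.0217, 0.0576]
tcp_rot: [[0.112, 0.994, 0.001], [0.994, -0.112, -0.0], [-0.0, 0.001, -1.0]]
force: [0.4, 0.7, -0.7]
opening: 0.631
grasp_force: 30.0
```

Request:
{"op": "servo_tool", "data": {
  "gripper": -0.4,
  "targets": [
    {"offset": [0, 0, 0.0015], "dr": [0, 0, 0]},
    {"offset": [0, 0, 0.0015], "dr": [0, 0, 0]},
    {"offset": [0, 0, 0.0015], "dr": [0, 0, 0]},
    {"offset": [0, 0, 0.0015], "dr": [0, 0, 0]},
    {"offset": [0, 0, -0.02], "dr": [0, 0, 0]},
    {"offset": [0, 0, -0.05], "dr": [0, 0, 0]},
    {"offset": [0, 0, -0.09], "dr": [0, 0, 0]},
    {"offset": [0.025, -0.027, -0.1], "dr": [0, 0, -3]},
    {"offset": [0.05, -0.054, -0.1], "dr": [0, 0, -6]},
    {"offset": [0.075, -0.081, -0.1], "dr": [0, 0, -10]},
    {"offset": [0.1, -0.108, -0.1], "dr": [0, 0, -14]},
    {"offset": [0.125, -0.135, -0.1], "dr": [0, 0, -18]},
    {"offset": [0.15, -0.162, -0.1], "dr": [0, 0, -21.4]},
    {"offset": [0.175, -0.19, -0.1], "dr": [0, 0, -21.4]},
    {"offset": [0.1885, -0.2045, -0.1], "dr": [0, 0, -21.4]},
    {"offset": [0.1885, -0.2045, -0.1], "dr": [0, 0, -21.4]},
    {"offset": [0.1885, -0.2045, -0.1], "dr": [0, 0, -21.4]},
    {"offset": [0.1885, -0.2045, -0.1], "dr": [0, 0, -21.4]}
  ]
}}

```text
time_s: 28.38
position: [0.4619, 0.1878, 0.1575]
tcp_rot: [[-0.258, 0.966, 0.002], [0.966, 0.258, -0.0], [-0.001, 0.002, -1.0]]
force: [0.1, 0.2, -0.3]
opening: 0.699
grasp_force: 0.0
```

```bash
cat > wm.py <<'E'
from h import *
# plate seen by the wrist camera near image centre: grey (unsaturated) blob vs. orange desk, above the gripper rows
def wp(zp=.006,n=None):
    w=cap("wrist"); st=bot.read_state(); R=st["tcp_rot"];p=st["position"]; im=w["color"].astype(int)
    m=((im.max(2)-im.min(2)<45)&(im.min(2)>85)).astype(np.uint8); m[312:]=0
    m=cv2.morphologyEx(m,cv2.MORPH_OPEN,np.ones((5,5)))
    m=cv2.morphologyEx(m,cv2.MORPH_CLOSE,np.ones((9,9)))
    print("tcp",p.round(4),np.degrees(np.arctan2(R[1,0],R[0,0])).round(2))
    for k in cv2.findContours(m,0,2)[0]:
        if cv2.contourArea(k)<2500: continue
        P=plane(w,k[:,0,:],zp)[:,:2]; r=cv2.minAreaRect(P.astype(np.float32)); a,b=r[1]; L=(r[2]+90 if b>a else r[2])%180
        print(k[:,0].min(0),k[:,0].max(0),np.round(r[0],4),np.round(r[1],3),"long",round(L,1),"shift",(R.T@np.r_[np.array(r[0])-p[:2],zp-p[2]]).round(4))
    cv2.imwrite("pics/wm.png",w["color"][:,:,::-1])
E
python3 -c "
from wm import *
wp()
from meas import *
plates()"
```

```text
tcp [0.4621 0.1875 0.1574] 104.9
[284 152] [353 280] [0.4627 0.1885] [0.056 0.109] long 105.3 shift [0.0009 0.0006 0.1514]
[432   0] [519  81] [0.536  0.3519] [0.057 0.055] long 29.2 shift [0.1399 0.1133 0.1515]
tcp [0.4621 0.1875 0.1574] yaw 104.9
side [0.5213 0.3755] [0.055 0.112] long 119.3 shift [1.664e-01 1.055e-01 1.000e-04]
top [0.5185 0.3765] [0.056 0.11 ] long 118.4 shift [1.681e-01 1.031e-01 1.000e-04]
```

Request:
{"op": "servo_tool", "data": {
  "gripper": -0.85,
  "targets": [
    {"offset": [0.001, 0.0005, 0.03], "dr": [0, 0, 0]},
    {"offset": [0.001, 0.0005, 0.07], "dr": [0, 0, 0]},
    {"offset": [0.001, 0.0005, 0.11], "dr": [0, 0, 0]},
    {"offset": [0.001, 0.0005, 0.14], "dr": [0, 0, 0]},
    {"offset": [0.001, 0.0005, 0.15], "dr": [0, 0, 0]},
    {"offset": [0.001, 0.0005, 0.1555], "dr": [0, 0, 0]},
    {"offset": [0.001, 0.0005, 0.1555], "dr": [0, 0, 0]},
    {"offset": [0.001, 0.0005, 0.1555], "dr": [0, 0, 0]},
    {"offset": [0.001, 0.0005, 0.1555], "dr": [0, 0, 0]},
    {"offset": [0.001, 0.0005, 0.1555], "dr": [0, 0, 0]}
  ]
}}

```text
time_s: 29.42
position: [0.462, 0.1893, 0.0027]
tcp_rot: [[-0.258, 0.966, 0.003], [0.966, 0.258, 0.0], [-0.0, 0.003, -1.0]]
force: [-0.2, -1.0, -0.6]
opening: 0.928
grasp_force: 0.0
```

Request:
{"op": "servo_tool", "data": {
  "gripper": 1,
  "targets": [
    {"offset": [0, 0, 0.001], "dr": [0, 0, 0]},
    {"offset": [0, 0, 0.001], "dr": [0, 0, 0]},
    {"offset": [0, 0, 0.001], "dr": [0, 0, 0]},
    {"offset": [0, 0, 0.001], "dr": [0, 0, 0]},
    {"offset": [0, 0, 0.001], "dr": [0, 0, 0]},
    {"offset": [0, 0, 0.001], "dr": [0, 0, 0]}
  ]
}}

```text
time_s: 29.92
position: [0.4608, 0.1893, 0.0006]
tcp_rot: [[-0.258, 0.966, 0.0], [0.966, 0.258, 0.0], [0.0, 0.0, -1.0]]
force: [-0.2, 0.4, 0.8]
opening: 0.642
grasp_force: 30.0
```

Request:
{"op": "servo_tool", "data": {
  "targets": [
    {"offset": [0, 0, -0.02], "dr": [0, 0, 0]},
    {"offset": [0, 0, -0.06], "dr": [0, 0, 0]},
    {"offset": [0, 0, -0.1], "dr": [0, 0, 0]},
    {"offset": [-0.03, 0.014, -0.125], "dr": [0, 0, 3]},
    {"offset": [-0.06, 0.029, -0.125], "dr": [0, 0, 6]},
    {"offset": [-0.09, 0.043, -0.125], "dr": [0, 0, 9]},
    {"offset": [-0.12, 0.058, -0.125], "dr": [0, 0, 12]},
    {"offset": [-0.15, 0.072, -0.125], "dr": [0, 0, 15]},
    {"offset": [-0.18, 0.087, -0.125], "dr": [0, 0, 18]},
    {"offset": [-0.21, 0.101, -0.125], "dr": [0, 0, 21.3]},
    {"offset": [-0.24, 0.115, -0.125], "dr": [0, 0, 21.3]},
    {"offset": [-0.2505, 0.1205, -0.125], "dr": [0, 0, 21.3]},
    {"offset": [-0.2505, 0.1205, -0.125], "dr": [0, 0, 21.3]},
    {"offset": [-0.2505, 0.1205, -0.125], "dr": [0, 0, 21.3]},
    {"offset": [-0.2505, 0.1205, -0.125], "dr": [0, 0, 21.3]}
  ]
}}

```text
time_s: 31.17
position: [0.6396, -0.0201, 0.1249]
tcp_rot: [[0.11, 0.994, -0.003], [0.994, -0.11, 0.001], [0.001, -0.004, -1.0]]
force: [-1.2, 0.8, -0.2]
opening: 0.64
grasp_force: 30.0
```

Request:
{"op": "servo_tool", "data": {
  "targets": [
    {"offset": [-0.001, 0.002, 0.025], "dr": [0, 0, 0]},
    {"offset": [-0.001, 0.002, 0.045], "dr": [0, 0, 0]},
    {"offset": [-0.001, 0.002, 0.056], "dr": [0, 0, 0]},
    {"offset": [-0.001, 0.002, 0.062], "dr": [0, 0, 0]},
    {"offset": [-0.001, 0.002, 0.062], "dr": [0, 0, 0]},
    {"offset": [-0.001, 0.002, 0.062], "dr": [0, 0, 0]},
    {"offset": [-0.001, 0.002, 0.062], "dr": [0, 0, 0]}
  ]
}}

```text
time_s: 31.75
position: [0.6443, -0.0227, 0.0646]
tcp_rot: [[0.11, 0.994, 0.002], [0.994, -0.11, -0.0], [-0.0, 0.002, -1.0]]
force: [1.2, -0.2, 0.8]
opening: 0.636
grasp_force: 30.0
```

Request:
{"op": "servo_tool", "data": {
  "gripper": -0.4,
  "targets": [
    {"offset": [0, 0, 0.002], "dr": [0, 0, 0]},
    {"offset": [0, 0, 0.002], "dr": [0, 0, 0]},
    {"offset": [0, 0, 0.002], "dr": [0, 0, 0]},
    {"offset": [0, 0, 0.002], "dr": [0, 0, 0]},
    {"offset": [0, 0, -0.02], "dr": [0, 0, 0]},
    {"offset": [0, 0, -0.05], "dr": [0, 0, 0]},
    {"offset": [0, 0, -0.09], "dr": [0, 0, 0]},
    {"offset": [0.035, -0.015, -0.1], "dr": [0, 0, -4]},
    {"offset": [0.07, -0.03, -0.1], "dr": [0, 0, -8]},
    {"offset": [0.105, -0.045, -0.1], "dr": [0, 0, -12]},
    {"offset": [0.14, -0.06, -0.1], "dr": [0, 0, -16]},
    {"offset": [0.175, -0.076, -0.1], "dr": [0, 0, -20]},
    {"offset": [0.21, -0.091, -0.1], "dr": [0, 0, -24]},
    {"offset": [0.245, -0.106, -0.1], "dr": [0, 0, -28]},
    {"offset": [0.28, -0.121, -0.1], "dr": [0, 0, -32]},
    {"offset": [0.315, -0.137, -0.1], "dr": [0, 0, -35.4]},
    {"offset": [0.35, -0.152, -0.1], "dr": [0, 0, -35.4]},
    {"offset": [0.382, -0.1655, -0.1], "dr": [0, 0, -35.4]},
    {"offset": [0.382, -0.1655, -0.1], "dr": [0, 0, -35.4]},
    {"offset": [0.382, -0.1655, -0.1], "dr": [0, 0, -35.4]}
  ]
}}

```text
time_s: 33.42
position: [0.5204, 0.3769, 0.1636]
tcp_rot: [[-0.489, 0.872, 0.0], [0.872, 0.489, -0.0], [-0.0, 0.0, -1.0]]
force: [0.8, -0.1, 0.8]
opening: 0.702
grasp_force: 0.0
```

```bash
python3 -c "
from wm import *
wp()
from meas import *
plates()"
```

```text
tcp [0.521  0.3755 0.1636] 119.16
[286 154] [355 279] [0.5229 0.3764] [0.056 0.108] long 119.3 shift [-1.000e-04  2.100e-03  1.576e-01]
[418   0] [639 149] [0.6101 0.5899] [0.079 0.211] long 179.7 shift [0.1439 0.1824 0.1575]
tcp [0.521  0.3755 0.1636] yaw 119.16
```

Request:
{"op": "servo_tool", "data": {
  "gripper": -0.85,
  "targets": [
    {"offset": [0, 0.0015, 0.03], "dr": [0, 0, 0]},
    {"offset": [0, 0.0015, 0.07], "dr": [0, 0, 0]},
    {"offset": [0, 0.0015, 0.11], "dr": [0, 0, 0]},
    {"offset": [0, 0.0015, 0.145], "dr": [0, 0, 0]},
    {"offset": [0, 0.0015, 0.157], "dr": [0, 0, 0]},
    {"offset": [0, 0.0015, 0.162], "dr": [0, 0, 0]},
    {"offset": [0, 0.0015, 0.162], "dr": [0, 0, 0]},
    {"offset": [0, 0.0015, 0.162], "dr": [0, 0, 0]},
    {"offset": [0, 0.0015, 0.162], "dr": [0, 0, 0]},
    {"offset": [0, 0.0015, 0.162], "dr": [0, 0, 0]}
  ]
}}

```text
time_s: 34.45
position: [0.5239, 0.3759, 0.0027]
tcp_rot: [[-0.485, 0.875, 0.002], [0.875, 0.485, 0.001], [-0.0, 0.002, -1.0]]
force: [0.6, -0.1, -0.4]
opening: 0.922
grasp_force: 0.0
```

Request:
{"op": "servo_tool", "data": {
  "gripper": 1,
  "targets": [
    {"offset": [0, 0, 0], "dr": [0, 0, 0]},
    {"offset": [0, 0, 0], "dr": [0, 0, 0]},
    {"offset": [0, 0, 0], "dr": [0, 0, 0]},
    {"offset": [0, 0, 0], "dr": [0, 0, 0]},
    {"offset": [0, 0, 0], "dr": [0, 0, 0]},
    {"offset": [0, 0, 0], "dr": [0, 0, 0]}
  ]
}}

```text
time_s: 34.95
position: [0.5226, 0.3759, 0.0016]
tcp_rot: [[-0.486, 0.874, -0.0], [0.874, 0.486, -0.0], [0.0, -0.0, -1.0]]
force: [0.7, 0.8, 0.6]
opening: 0.632
grasp_force: 30.0
```

Request:
{"op": "servo_tool", "data": {
  "targets": [
    {"offset": [0, 0, -0.02], "dr": [0, 0, 0]},
    {"offset": [0, 0, -0.06], "dr": [0, 0, 0]},
    {"offset": [0, 0, -0.1], "dr": [0, 0, 0]},
    {"offset": [-0.035, -0.007, -0.13], "dr": [0, 0, 3]},
    {"offset": [-0.07, -0.015, -0.13], "dr": [0, 0, 6]},
    {"offset": [-0.105, -0.022, -0.13], "dr": [0, 0, 10]},
    {"offset": [-0.14, -0.03, -0.13], "dr": [0, 0, 14]},
    {"offset": [-0.175, -0.037, -0.13], "dr": [0, 0, 18]},
    {"offset": [-0.21, -0.045, -0.13], "dr": [0, 0, 22]},
    {"offset": [-0.245, -0.053, -0.13], "dr": [0, 0, 26]},
    {"offset": [-0.28, -0.06, -0.13], "dr": [0, 0, 30]},
    {"offset": [-0.315, -0.068, -0.13], "dr": [0, 0, 33]},
    {"offset": [-0.35, -0.076, -0.13], "dr": [0, 0, 35.5]},
    {"offset": [-0.385, -0.083, -0.13], "dr": [0, 0, 35.5]},
    {"offset": [-0.4065, -0.088, -0.13], "dr": [0, 0, 35.5]},
    {"offset": [-0.4065, -0.088, -0.13], "dr": [0, 0, 35.5]},
    {"offset": [-0.4065, -0.088, -0.13], "dr": [0, 0, 35.5]},
    {"offset": [-0.4065, -0.088, -0.13], "dr": [0, 0, 35.5]}
  ]
}}

```text
time_s: 36.45
position: [0.6423, -0.0216, 0.1311]
tcp_rot: [[0.113, 0.994, -0.002], [0.994, -0.113, 0.001], [0.001, -0.002, -1.0]]
force: [0.1, -0.8, -0.9]
opening: 0.633
grasp_force: 30.0
```

Request:
{"op": "servo_tool", "data": {
  "targets": [
    {"offset": [0, 0, 0.025], "dr": [0, 0, 0]},
    {"offset": [0, 0, 0.045], "dr": [0, 0, 0]},
    {"offset": [0, 0, 0.056], "dr": [0, 0, 0]},
    {"offset": [0, 0, 0.062], "dr": [0, 0, 0]},
    {"offset": [0, 0, 0.062], "dr": [0, 0, 0]},
    {"offset": [0, 0, 0.062], "dr": [0, 0, 0]},
    {"offset": [0, 0, 0.062], "dr": [0, 0, 0]}
  ]
}}

```text
time_s: 37.03
position: [0.644, -0.022, 0.0706]
tcp_rot: [[0.112, 0.994, 0.002], [0.994, -0.112, -0.0], [-0.0, 0.002, -1.0]]
force: [0.2, -0.1, -0.6]
opening: 0.634
grasp_force: 30.0
```

Request:
{"op": "servo_tool", "data": {
  "gripper": -0.4,
  "targets": [
    {"offset": [0, 0, 0.003], "dr": [0, 0, 0]},
    {"offset": [0, 0, 0.003], "dr": [0, 0, 0]},
    {"offset": [0, 0, 0.003], "dr": [0, 0, 0]},
    {"offset": [0, 0, 0.003], "dr": [0, 0, 0]},
    {"offset": [0, 0, -0.02], "dr": [0, 0, 0]},
    {"offset": [0, 0, -0.05], "dr": [0, 0, 0]},
    {"offset": [0, 0, -0.07], "dr": [0, 0, 0]},
    {"offset": [-0.03, 0, -0.07], "dr": [0, 0, 0]},
    {"offset": [-0.06, 0, -0.07], "dr": [0, 0, 0]},
    {"offset": [-0.08, 0, -0.07], "dr": [0, 0, 0]},
    {"offset": [-0.08, 0, -0.07], "dr": [0, 0, 0]},
    {"offset": [-0.08, 0, -0.07], "dr": [0, 0, 0]}
  ]
}}

```text
time_s: 38.03
position: [0.6341, -0.1029, 0.1398]
tcp_rot: [[0.115, 0.993, 0.0], [0.993, -0.115, 0.0], [0.0, 0.0, -1.0]]
force: [-0.1, 1.1, 0.3]
opening: 0.703
grasp_force: 0.0
```

```bash
cat > pile.py <<'E'
from h import *
yaw=-6.45; C=np.array([.620,-.102]); a=np.radians(yaw); M=np.array([[np.cos(a),np.sin(a)],[-np.sin(a),np.cos(a)]])
def pile(z):
    st=bot.read_state(); p=st["position"]; print("tcp",p.round(4),"org",(M@(p[:2]-C)*1e3).round(1))
    for nm in ("side","top","wrist"):
        c=cap(nm); cv2.imwrite(f"pics/p_{nm}.png",c["color"][:,:,::-1]); im=c["color"].astype(int)
        m=((im.max(2)-im.min(2)<50)&(im.min(2)>(125 if nm!="wrist" else 100))).astype(np.uint8)
        for k in cv2.findContours(m,0,2)[0]:
            if cv2.contourArea(k)<250: continue
            P=plane(c,k[:,0,:],z)[:,:2]; Q=(P-C)@M.T*1e3; r=cv2.minAreaRect(Q.astype(np.float32))
            if -50<r[0][0]<70 and 0<r[0][1]<140: print(nm,"org centre",np.round(r[0],1),np.round(r[1],1),round(r[2],1),"bbox",Q.min(0).round(1),Q.max(0).round(1))
E
python3 -c "
from pile import *
pile(.071)"
```

```text
tcp [ 0.6341 -0.1029  0.1398] org [14.1  0.7]
side org centre [ 18.9 108.4] [66.  81.3] 89.9 bbox [-21.8  75.4] [ 59.5 141.4]
wrist org centre [ 0.1 84.6] [115.2 124.7] 90.0 bbox [-62.2  27. ] [ 62.5 142.3]
wrist org centre [69.9 97. ] [91.4  4.9] 89.9 bbox [67.3 51.3] [ 72.3 142.7]
```

Request:
{"op": "servo_tool", "data": {
  "gripper": 0.3,
  "targets": [
    {"offset": [-0.003, 0, 0.02], "dr": [0, 0, 0]},
    {"offset": [-0.003, 0, 0.05], "dr": [0, 0, 0]},
    {"offset": [-0.003, 0, 0.07], "dr": [0, 0, 0]},
    {"offset": [-0.003, 0, 0.08], "dr": [0, 0, 0]},
    {"offset": [-0.003, 0, 0.0835], "dr": [0, 0, 0]},
    {"offset": [-0.003, 0, 0.0835], "dr": [0, 0, 0]},
    {"offset": [-0.003, 0, 0.0835], "dr": [0, 0, 0]},
    {"offset": [-0.003, 0, 0.0835], "dr": [0, 0, 0]}
  ]
}}

```text
time_s: 38.85
position: [0.635, -0.1049, 0.0575]
tcp_rot: [[0.112, 0.994, 0.003], [0.994, -0.112, -0.001], [-0.001, 0.003, -1.0]]
force: [0.3, -0.3, 0.6]
opening: 0.355
grasp_force: 0.0
```

Request:
{"op": "servo_tool", "data": {
  "targets": [
    {"offset": [0.005, 0, 0], "dr": [0, 0, 0]},
    {"offset": [0.01, 0, 0], "dr": [0, 0, 0]},
    {"offset": [0.013, 0, 0], "dr": [0, 0, 0]},
    {"offset": [0.016, 0, 0], "dr": [0, 0, 0]},
    {"offset": [0.019, 0, 0], "dr": [0, 0, 0]},
    {"offset": [0.021, 0, 0], "dr": [0, 0, 0]},
    {"offset": [0.023, 0, 0], "dr": [0, 0, 0]},
    {"offset": [0.023, 0, 0], "dr": [0, 0, 0]},
    {"offset": [0.023, 0, 0], "dr": [0, 0, 0]}
  ]
}}

```text
time_s: 39.6
position: [0.6367, -0.0833, 0.0565]
tcp_rot: [[0.112, 0.994, 0.001], [0.994, -0.112, -0.002], [-0.002, 0.001, -1.0]]
force: [-1.6, -4.7, 2.9]
opening: 0.346
grasp_force: 2.5
```

Request:
{"op": "servo_tool", "data": {
  "targets": [
    {"offset": [0.0015, 0, 0], "dr": [0, 0, 0]},
    {"offset": [0.003, 0, 0], "dr": [0, 0, 0]},
    {"offset": [0.0045, 0, 0], "dr": [0, 0, 0]},
    {"offset": [0.0045, 0, 0], "dr": [0, 0, 0]},
    {"offset": [0.0045, 0, 0], "dr": [0, 0, 0]}
  ]
}}

```text
time_s: 40.02
position: [0.6367, -0.0831, 0.0565]
tcp_rot: [[0.111, 0.994, -0.0], [0.994, -0.111, -0.008], [-0.008, 0.001, -1.0]]
force: [-4.3, -15.6, 2.4]
opening: 0.351
grasp_force: 8.0
```

Request:
{"op": "servo_tool", "data": {
  "gripper": 0.3,
  "targets": [
    {"offset": [-0.01, 0, 0], "dr": [0, 0, 0]},
    {"offset": [-0.015, 0, 0], "dr": [0, 0, 0]},
    {"offset": [-0.015, 0, -0.03], "dr": [0, 0, 0]},
    {"offset": [-0.015, 0, -0.06], "dr": [0, 0, 0]},
    {"offset": [-0.015, 0, -0.09], "dr": [0, 0, 0]},
    {"offset": [0.01, -0.02, -0.09], "dr": [0, 0, 7]},
    {"offset": [0.04, -0.04, -0.09], "dr": [0, 0, 14]},
    {"offset": [0.062, -0.0484, -0.09], "dr": [0, 0, 21]},
    {"offset": [0.062, -0.0484, -0.09], "dr": [0, 0, 28]},
    {"offset": [0.062, -0.0484, -0.09], "dr": [0, 0, 35]},
    {"offset": [0.062, -0.0484, -0.09], "dr": [0, 0, 42]},
    {"offset": [0.062, -0.0484, -0.09], "dr": [0, 0, 49]},
    {"offset": [0.062, -0.0484, -0.09], "dr": [0, 0, 56]},
    {"offset": [0.062, -0.0484, -0.09], "dr": [0, 0, 63]},
    {"offset": [0.062, -0.0484, -0.09], "dr": [0, 0, 70]},
    {"offset": [0.062, -0.0484, -0.09], "dr": [0, 0, 77]},
    {"offset": [0.062, -0.0484, -0.09], "dr": [0, 0, 84]},
    {"offset": [0.062, -0.0484, -0.09], "dr": [0, 0, 90]},
    {"offset": [0.062, -0.0484, -0.09], "dr": [0, 0, 90]},
    {"offset": [0.062, -0.0484, -0.09], "dr": [0, 0, 90]}
  ]
}}

```text
time_s: 41.68
position: [0.5955, -0.0097, 0.1458]
tcp_rot: [[0.994, -0.11, -0.001], [-0.11, -0.994, 0.001], [-0.001, -0.001, -1.0]]
force: [0.7, 0.0, -0.0]
opening: 0.349
grasp_force: 0.0
```

Request:
{"op": "servo_tool", "data": {
  "gripper": -0.38,
  "targets": [
    {"offset": [0, 0, 0], "dr": [0, 0, 0]},
    {"offset": [0, 0, 0], "dr": [0, 0, 0]},
    {"offset": [0, 0, 0], "dr": [0, 0, 0]}
  ]
}}

```text
time_s: 41.93
position: [0.5957, -0.0103, 0.146]
tcp_rot: [[0.994, -0.111, -0.0], [-0.111, -0.994, 0.0], [-0.0, -0.0, -1.0]]
force: [0.1, -0.3, -0.5]
opening: 0.496
grasp_force: 0.0
```

Run:
```python
from pile import *
st=bot.read_state(); p=st["position"]; R=st["tcp_rot"]; print(p,"org",M@(p[:2]-C),"yaw",np.degrees(np.arctan2(R[1,0],R[0,0])))
```

```text
[ 0.59571354 -0.01025282  0.14599724] org [-0.03443925  0.08843819] yaw -6.395397779172873
```

Request:
{"op": "servo_tool", "data": {
  "gripper": -0.38,
  "targets": [
    {"offset": [0, 0.002, 0.03], "dr": [0, 0, 0]},
    {"offset": [0, 0.002, 0.06], "dr": [0, 0, 0]},
    {"offset": [0, 0.002, 0.08], "dr": [0, 0, 0]},
    {"offset": [0, 0.002, 0.088], "dr": [0, 0, 0]},
    {"offset": [0, 0.002, 0.0915], "dr": [0, 0, 0]},
    {"offset": [0, 0.002, 0.0915], "dr": [0, 0, 0]},
    {"offset": [0, 0.002, 0.0915], "dr": [0, 0, 0]},
    {"offset": [0, 0.002, 0.0915], "dr": [0, 0, 0]}
  ]
}}

```text
time_s: 42.6
position: [0.5968, -0.0126, 0.0557]
tcp_rot: [[0.994, -0.112, 0.003], [-0.112, -0.994, -0.001], [0.003, 0.0, -1.0]]
force: [0.1, 0.2, -0.2]
opening: 0.69
grasp_force: 0.0
```

Request:
{"op": "servo_tool", "data": {
  "targets": [
    {"offset": [0.005, 0, 0], "dr": [0, 0, 0]},
    {"offset": [0.01, 0, 0], "dr": [0, 0, 0]},
    {"offset": [0.013, 0, 0], "dr": [0, 0, 0]},
    {"offset": [0.016, 0, 0], "dr": [0, 0, 0]},
    {"offset": [0.019, 0, 0], "dr": [0, 0, 0]},
    {"offset": [0.022, 0, 0], "dr": [0, 0, 0]},
    {"offset": [0.025, 0, 0], "dr": [0, 0, 0]},
    {"offset": [0.028, 0, 0], "dr": [0, 0, 0]},
    {"offset": [0.03, 0, 0], "dr": [0, 0, 0]},
    {"offset": [0.03, 0, 0], "dr": [0, 0, 0]}
  ]
}}

```text
time_s: 43.43
position: [0.6263, -0.0159, 0.0545]
tcp_rot: [[0.994, -0.112, 0.002], [-0.112, -0.994, -0.0], [0.002, 0.0, -1.0]]
force: [0.2, -1.0, -0.3]
opening: 0.691
grasp_force: 0.0
```

Request:
{"op": "servo_tool", "data": {
  "targets": [
    {"offset": [0.001, 0, 0], "dr": [0, 0, 0]},
    {"offset": [0.002, 0, 0], "dr": [0, 0, 0]},
    {"offset": [0.003, 0, 0], "dr": [0, 0, 0]},
    {"offset": [0.004, 0, 0], "dr": [0, 0, 0]},
    {"offset": [0.004, 0, 0], "dr": [0, 0, 0]}
  ]
}}

```text
time_s: 43.85
position: [0.6281, -0.016, 0.0544]
tcp_rot: [[0.994, -0.112, -0.003], [-0.112, -0.994, 0.0], [-0.003, -0.0, -1.0]]
force: [-3.9, -0.7, 2.5]
opening: 0.69
grasp_force: 2.1
```

Request:
{"op": "servo_tool", "data": {
  "targets": [
    {"offset": [0.002, 0, 0], "dr": [0, 0, 0]},
    {"offset": [0.004, 0, 0], "dr": [0, 0, 0]},
    {"offset": [0.005, 0, 0], "dr": [0, 0, 0]},
    {"offset": [0.005, 0, 0], "dr": [0, 0, 0]}
  ]
}}

```text
time_s: 44.18
position: [0.6281, -0.0159, 0.0541]
tcp_rot: [[0.994, -0.112, -0.014], [-0.112, -0.994, 0.002], [-0.014, -0.0, -1.0]]
force: [-11.9, 0.4, 8.7]
opening: 0.691
grasp_force: 6.3
```

Request:
{"op": "servo_tool", "data": {
  "gripper": -0.38,
  "targets": [
    {"offset": [-0.01, 0, 0], "dr": [0, 0, 0]},
    {"offset": [-0.02, 0, 0], "dr": [0, 0, 0]},
    {"offset": [-0.02, 0, -0.03], "dr": [0, 0, 0]},
    {"offset": [-0.02, 0, -0.06], "dr": [0, 0, 0]},
    {"offset": [-0.02, 0, -0.09], "dr": [0, 0, 0]},
    {"offset": [-0.01, 0.03, -0.09], "dr": [0, 0, -7]},
    {"offset": [0.01, 0.06, -0.09], "dr": [0, 0, -14]},
    {"offset": [0.025, 0.085, -0.09], "dr": [0, 0, -21]},
    {"offset": [0.025, 0.085, -0.09], "dr": [0, 0, -28]},
    {"offset": [0.025, 0.085, -0.09], "dr": [0, 0, -35]},
    {"offset": [0.025, 0.085, -0.09], "dr": [0, 0, -42]},
    {"offset": [0.025, 0.085, -0.09], "dr": [0, 0, -49]},
    {"offset": [0.025, 0.085, -0.09], "dr": [0, 0, -56]},
    {"offset": [0.025, 0.085, -0.09], "dr": [0, 0, -63]},
    {"offset": [0.025, 0.085, -0.09], "dr": [0, 0, -70]},
    {"offset": [0.025, 0.085, -0.09], "dr": [0, 0, -77]},
    {"offset": [0.025, 0.085, -0.09], "dr": [0, 0, -84]},
    {"offset": [0.025, 0.085, -0.09], "dr": [0, 0, -90]},
    {"offset": [0.025, 0.085, -0.09], "dr": [0, 0, -90]},
    {"offset": [0.025, 0.085, -0.09], "dr": [0, 0, -90]}
  ]
}}

```text
time_s: 45.85
position: [0.6506, -0.1043, 0.1447]
tcp_rot: [[0.115, 0.993, 0.002], [0.993, -0.115, -0.001], [-0.0, 0.002, -1.0]]
force: [-0.0, 0.3, 0.0]
opening: 0.689
grasp_force: 0.0
```

Request:
{"op": "servo_tool", "data": {
  "gripper": 0.42,
  "targets": [
    {"offset": [0, 0, 0], "dr": [0, 0, 0]},
    {"offset": [0, 0, 0], "dr": [0, 0, 0]},
    {"offset": [0, 0, 0], "dr": [0, 0, 0]},
    {"offset": [0, 0, 0], "dr": [0, 0, 0]}
  ]
}}

```text
time_s: 46.18
position: [0.6497, -0.1041, 0.1446]
tcp_rot: [[0.113, 0.994, 0.0], [0.994, -0.113, -0.0], [-0.0, 0.0, -1.0]]
force: [-0.1, 0.3, -0.0]
opening: 0.47
grasp_force: 0.0
```

Run:
```python
from pile import *
st=bot.read_state(); p=st["position"]; R=st["tcp_rot"]; print(p,"org",M@(p[:2]-C),"yaw",np.degrees(np.arctan2(R[1,0],R[0,0])))
w=cap("wrist"); s=cap("side")
# stats of brightness along lines to pick out pile edges: fixed org x=-5..75 at y=110 (z .071), and y
g=cv2.cvtColor(w["color"],cv2.COLOR_RGB2GRAY)
for nm,pts in (("x-scan y=110",[(x,110) for x in range(-20,76,2)]),("y-scan x=30",[(30,y) for y in range(70,150,2)])):
    X=np.array([np.r_[C+M.T@(np.array(q)/1e3),.071] for q in pts]); uv=np.round(proj(w,X)).astype(int)
    print(nm,[int(g[v,u]) if 0<=v<480 and 0<=u<640 else -1 for u,v in uv])
a=w["color"][:,:,::-1]; b=s["color"][180:270,255:375,::-1]
cv2.imwrite("pics/final1.png",np.hstack([cv2.resize(a[100:400,120:520],(400,300)),cv2.resize(b,(400,300),interpolation=cv2.INTER_CUBIC)]))
```

```text
[ 0.64972269 -0.10408421  0.14458895] org [0.02976868 0.00126792] yaw 83.51284550107185
x-scan y=110 [175, 175, 177, 175, 177, 180, 180, 181, 179, 182, 183, 182, 184, 185, 185, 185, 253, 253, 253, 253, 253, 253, 253, 253, 253, 253, 253, 253, 253, 253, 253, 253, 253, 253, 253, 253, 253, 253, 253, 253, 253, 253, 253, 168, 190, 186, 166, 178]
y-scan x=30 [131, 132, 133, 133, 134, 135, 135, 136, 137, 137, 137, 195, 253, 253, 253, 253, 253, 253, 253, 253, 253, 253, 253, 253, 253, 253, 253, 253, 253, 253, 253, 253, 253, 252, 252, 252, 67, -1, -1, -1]
```

Request:
{"op": "servo_tool", "data": {
  "gripper": 0.42,
  "targets": [
    {"offset": [-0.003, 0, 0.03], "dr": [0, 0, 0]},
    {"offset": [-0.003, 0, 0.06], "dr": [0, 0, 0]},
    {"offset": [-0.003, 0, 0.08], "dr": [0, 0, 0]},
    {"offset": [-0.003, 0, 0.087], "dr": [0, 0, 0]},
    {"offset": [-0.003, 0, 0.09], "dr": [0, 0, 0]},
    {"offset": [-0.003, 0, 0.09], "dr": [0, 0, 0]},
    {"offset": [-0.003, 0, 0.09], "dr": [0, 0, 0]},
    {"offset": [0.005, 0, 0.09], "dr": [0, 0, 0]},
    {"offset": [0.01, 0, 0.09], "dr": [0, 0, 0]},
    {"offset": [0.014, 0, 0.09], "dr": [0, 0, 0]},
    {"offset": [0.017, 0, 0.09], "dr": [0, 0, 0]},
    {"offset": [0.019, 0, 0.09], "dr": [0, 0, 0]},
    {"offset": [0.019, 0, 0.09], "dr": [0, 0, 0]}
  ]
}}

```text
time_s: 47.37
position: [0.6519, -0.0852, 0.0548]
tcp_rot: [[0.111, 0.994, 0.0], [0.994, -0.111, -0.001], [-0.001, 0.0, -1.0]]
force: [0.4, -1.7, -0.4]
opening: 0.289
grasp_force: 0.6
```

Request:
{"op": "servo_tool", "data": {
  "targets": [
    {"offset": [0.0015, 0, 0], "dr": [0, 0, 0]},
    {"offset": [0.003, 0, 0], "dr": [0, 0, 0]},
    {"offset": [0.0045, 0, 0], "dr": [0, 0, 0]},
    {"offset": [0.006, 0, 0], "dr": [0, 0, 0]},
    {"offset": [0.006, 0, 0], "dr": [0, 0, 0]},
    {"offset": [0.006, 0, 0], "dr": [0, 0, 0]}
  ]
}}

```text
time_s: 47.87
position: [0.652, -0.0849, 0.0549]
tcp_rot: [[0.111, 0.994, -0.001], [0.994, -0.111, -0.008], [-0.008, 0.0, -1.0]]
force: [-4.8, -13.8, 0.3]
opening: 0.285
grasp_force: 7.3
```

Request:
{"op": "servo_tool", "data": {
  "targets": [
    {"offset": [-0.01, 0, 0], "dr": [0, 0, 0]},
    {"offset": [-0.02, 0, 0], "dr": [0, 0, 0]},
    {"offset": [-0.02, 0, -0.03], "dr": [0, 0, 0]},
    {"offset": [-0.02, 0, -0.07], "dr": [0, 0, 0]},
    {"offset": [-0.02, 0, -0.11], "dr": [0, 0, 0]},
    {"offset": [-0.05, 0, -0.15], "dr": [0, 0, 0]},
    {"offset": [-0.08, 0, -0.19], "dr": [0, 0, 0]},
    {"offset": [-0.08, 0, -0.19], "dr": [0, 0, 0]},
    {"offset": [-0.08, 0, -0.19], "dr": [0, 0, 0]},
    {"offset": [-0.08, 0, -0.19], "dr": [0, 0, 0]}
  ]
}}

```text
time_s: 48.7
position: [0.6434, -0.1589, 0.2449]
tcp_rot: [[0.114, 0.994, 0.001], [0.994, -0.114, 0.001], [0.001, 0.001, -1.0]]
force: [-0.5, 0.5, -1.0]
opening: 0.292
grasp_force: 0.0
```

Run:
```python
from pile import *
st=bot.read_state(); p=st["position"]; print(p,"org",M@(p[:2]-C))
w=cap("wrist"); s=cap("side"); g=cv2.cvtColor(w["color"],cv2.COLOR_RGB2GRAY)
m=(g>205).astype(np.uint8)
for k in cv2.findContours(m,0,2)[0]:
    if cv2.contourArea(k)>800:
        Q=(plane(w,k[:,0,:],.071)[:,:2]-C)@M.T*1e3; r=cv2.minAreaRect(Q.astype(np.float32)); print(k[:,0].min(0),k[:,0].max(0),np.round(r[0],1),np.round(r[1],1),round(r[2],2),Q.min(0).round(1),Q.max(0).round(1))
uv=proj(w,[np.r_[C+M.T@(np.array(q)/1e3),.07] for q in ((-10,20),(75,20),(75,155),(-10,155))]); lo=np.clip(uv.min(0).astype(int)-5,0,None); hi=np.clip(uv.max(0).astype(int)+5,0,[640,480]); print(lo,hi)
a=w["color"][lo[1]:hi[1],lo[0]:hi[0],::-1]; a=cv2.resize(a,(400,int(400*a.shape[0]/a.shape[1])),interpolation=cv2.INTER_CUBIC)[:600]; a=cv2.copyMakeBorder(a,0,600-a.shape[0],0,0,0)
b=cv2.resize(s["color"][185:265,260:320,::-1],(400,533),interpolation=cv2.INTER_CUBIC); b=cv2.copyMakeBorder(b,0,67,0,0,0)
cv2.imwrite("pics/final2.png",np.hstack([a,b]))
```

```text
[ 0.64337994 -0.15885302  0.24491438] org [ 0.0296186  -0.05386674]
[394   0] [526  22] [137.5 104.6] [  6.3 101.8] 83.8 [87.  96.6] [188.1 111.5]
[293   0] [366 110] [38.4 72.3] [78.6 55.4] 89.83 [10.6 32.9] [ 66.1 111.6]
[257   0] [385 131]
```

View pics/final2.png

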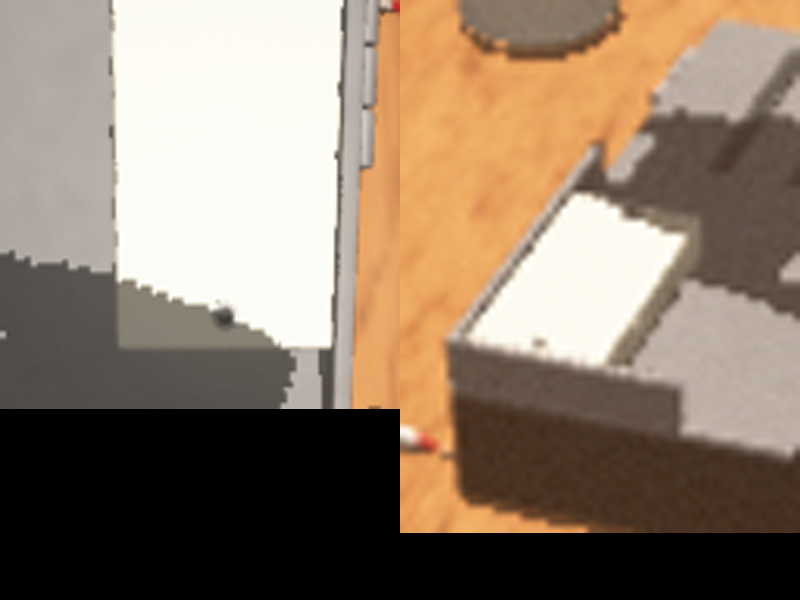

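```bash
python3 -c "
from rig import ticket
print(ticket.hand_in())"
```

```text
the job is handed in; nothing more can be done
None
```

I've handed the job in, with no verdict returned: both staple cartons are flat in their own wells (no eraser was present), the flap is pressed shut, and all three white plates are stacked flush against both ledges in the last camera check.

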